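Restock the pull-out shelf of a chilled cheese case

TASK

Restock the middle shelf of the chilled case: draw it fully out (it stands ajar), put the empty round wooden box that was left on it on the green cheese tray, and stand all the milk bottles in a row on the shelf's rear board. Only when every bottle is in may the soft cheeses go onto the shelf, laid flat in a row on the front board, so that the hand never has to reach a bottle over them; grip them gently, for they bruise. Then slide the shelf fully home with everything still standing in its row, and leave the chutney jar, the honey jar and the olive tin where they stand.

Things in the scene. Friction and masses are not known exactly. Their poses are not given: they have to be found in the camera images.
- shelf (a joint): Pull-out middle shelf of the chilled case: how far it is drawn towards the robot, m; 0 = fully home, 0.235 = fully out (stop). About 3 N of friction; stays where left. Two wooden boards, one behind the other, each 100 mm deep and 335 mm wide, tops 36 mm above the table; rim 18 mm higher at sides and back. Glass canopy from 90 mm behind the home bar, 216 to 226 mm above the table.
- shelf_handle (a point): Middle of the shelf's D-handle: level steel bar 12 mm thick, 130 mm long, 48 mm above the table, 48 mm in front of the front rail (10 mm thick, top 68 mm above the table); the open gap between, 42 x 118 mm, takes fingers from above to draw the bar or push the rail. x = into the case, y along the bar, z up. Rear board's centre: x +233 mm; front board's: x +115.5 mm; tops 12 mm below this point.
- bottle_tray: Blue square delivery tray, 205 x 205 mm, fixed; floor 5 mm thick, lip 14 mm high. Origin under its centre, axes along its sides. Holds the milk bottles (and a chutney jar that stays there). It stands at the left or at the right.
- cheese_tray: Green square delivery tray of the same size and build, fixed; origin under its centre, axes along its sides. Four places, 47.5 mm either way from its centre in x and y; at most three hold cheeses, the empty box goes on any free one. It stands on the side across from the bottle tray.
- bottle1_mid (a point): White glass milk bottle with blue cap, 0.3 to 0.5 kg: 165 mm tall; body 60 mm across up to 92 mm, shoulder to 122 mm, straight neck 30 mm across from 122 to 150 mm, cap 33 mm across on top. May be absent. Listed point: its centre, half-way up; z along its axis, upward.
- bottle2_mid (a point): White glass milk bottle with blue cap, 0.3 to 0.5 kg: 165 mm tall; body 60 mm across up to 92 mm, shoulder to 122 mm, straight neck 30 mm across from 122 to 150 mm, cap 33 mm across on top. May be absent. Listed point: its centre, half-way up; z along its axis, upward.
- bottle3_mid (a point): White glass milk bottle with blue cap, 0.3 to 0.5 kg: 165 mm tall; body 60 mm across up to 92 mm, shoulder to 122 mm, straight neck 30 mm across from 122 to 150 mm, cap 33 mm across on top. May be absent. Listed point: its centre, half-way up; z along its axis, upward.
- cheese1_mid (a point): Small soft cheese with ivory rind and a straw band, 60 mm across, 44 mm tall, about 0.13 kg; bruises if gripped with more than about 15 N at each finger. May be absent. Listed point: its centre, half-way up; z along its axis, upward.
- cheese2_mid (a point): Small soft cheese with ivory rind and a straw band, 60 mm across, 44 mm tall, about 0.13 kg; bruises if gripped with more than about 15 N at each finger. May be absent. Listed point: its centre, half-way up; z along its axis, upward.
- cheese3_mid (a point): Small soft cheese with ivory rind and a straw band, 60 mm across, 44 mm tall, about 0.13 kg; bruises if gripped with more than about 15 N at each finger. May be absent. Listed point: its centre, half-way up; z along its axis, upward.
- empty_box_mid (a point): Empty round chipwood cheese box, lid on, red spot on top: 62 mm across (drawn rim 65 mm), 38 mm tall, 50 g. It starts on the shelf. Listed point: its centre, half-way up; z along its axis, upward.
- chutney_jar: Amber chutney jar with brass lid on the bottle tray, 60 mm across, 85 mm tall; not part of the job. Origin under its centre.
- honey_jar: Honey jar with yellow lid, 64 mm across, 75 mm tall; not part of the job. Origin under its centre.
- olive_tin: Green olive tin, 68 mm across, 70 mm tall; not part of the job. Origin under its centre.
Not all that is in view belongs to the job. What is shaped like the part that bears bottle3_mid but orange or red is not meant.

How it is judged:
By the outcome, as a careful person would: the job done as asked, in the order asked, and still so for the second after the job is handed in, with the robot touching nothing.
Of bottle1, bottle2, bottle3 only 2 to 3 are there at a start; the rules pass over those that are not, and their reading is None.
Of cheese1, cheese2, cheese3 only 1 to 3 are there at a start; the rules pass over those that are not, and their reading is None.
At some moment in a run one of cheese1, cheese2, cheese3, empty_box may be knocked a few centimetres aside while the robot is not near it.
It also fails if it takes over 210 s, if anything falls off the work surface, if the arm or the gripper's body presses on something with over 40 N, if the wrist force passes 120 N, or if a joint passes its speed limit or range.

ROBOT

A 6-joint arm with a two-finger parallel gripper is mounted at the origin on the work surface. World frame = base frame: x ahead of the robot, y to its left, z up, the work surface at z = 0. Lengths are in m, angles in rad, forces in N, time in s.
With the tool pointing down it reaches from about 0.3 to 0.75 m from the base axis. Payload 8.5 kg.
Tool frame: the origin (TCP) lies between the finger pads; the fingertips stand 11 mm ahead of it and the grasp point (between the pads) lies 8 mm behind it (bot.finger_overhang is the z of the fingertips in the tool frame, in m); z points along the fingers, y is the line along which they close (so a half turn about z gives the same grasp; the last joint's range is limited). The gripper opens to 88 mm and grips with 3 to 60 N. Pads are 18 mm wide; open, the fingers measure 123 mm over their backs; the gripper's body (75 mm by 187 mm) begins 45 mm behind the grasp point.
Start: joints at [-1.504, 0.381, 1.297, -0, 1.464, -0.215], TCP at [0.153, -0.528, 0.222] pointing down, gripper open.
Joint ranges: [-3.11, 3.11], [-0.89, 2.33], [0.22, 2.48], [-1.42, 4.56], [0.17, 2.85], [-2.88, 2.88]. Speed limits (rad/s): [2.39, 2.39, 3.14, 3.14, 3.14, 3.14].

INTERFACE

Orientations are given as a rotation vector (axis times angle).
In Python, from station import bot gives the robot as it stands. The module is installed in compiled form; this text tells all that it offers.
- The arm moves only by the tool step_arm, never from a script. Its argument "commands" is a list of rows, each a list of 7 numbers: the shift along the tool's x, y, z in m, then the turn, a rotation vector about the tool's x, y, z in degrees, then the closure, from 0 (fully open) to 1 (shut). A call has 1 to 8 rows; each row is the pose to reach, as a shift and turn from the pose commanded when the call began, along the tool's axes at that moment; what a row does not reach only later rows make up. A row lasts 1/12 s, in which the tool goes at most 41.7 mm and 7.16 degrees, less where a joint would pass 70% of its speed; a pose out of reach is approached as far as the arm can. A call with a gripper value outside its range is refused whole. The fingers move at their own pace and stop on an object; "force" is the grip in N (left out, the last holds). Time passes only in rows, so rows that repeat a pose let the fingers close. It gives the time, the measured TCP pose, the force, the opening and the grip force at its end, in the units of the state.
- bot.get_obs(): the state, without advancing time (a new reading comes with each control period).
- bot.read_camera(name): name is "scene" or "top" or "wrist"; returns (picture, depth): 400x640x3 uint8, red, green, blue; 400x640 float32, m along the optical axis (not along the pixel's ray), 0 where there is no reading.
- bot.camera_params(name): a dict with "camera_matrix" (3x3 intrinsics, pixels), "camera_from_world" (4x4, takes a point from world to camera coordinates); the wrist camera has in their place "hand_eye" (4x4, takes a point from camera to tool coordinates, whose origin is the TCP and whose axes are the flange's). Camera axes: x right, y up, looking along -z (the intrinsics and any distortion apply to the point x, -y, -z); pixel columns grow to the right and rows downward; lengths in m; the calibration is good to about 2 mm. A picture is of the moment at which its call begins: read the wrist's pose just before it. camera_params takes no time and is no camera call.
- bot.sign_off(): hands the job in; it is judged then, once.
The state is a dict: "time": time; "joints": joint angles; "joint_vel": joint speeds; "joint_torque": joint torques, N m; "ee_pos": TCP position; "ee_rot": TCP orientation; "ft_force": force on the tool from outside, world axes, zero at the start; "torque": the same for the moment, N m; "width": opening from 0.0 (shut) to 1.0 (fully open); "finger_force": force on a finger pad.
Only numpy, scipy, OpenCV 4.12 (cv2) and the standard library are available. Lean on these libraries where they do the work, as an engineer would, in place of code of your own. Each camera call takes 0.05 s, during which the arm holds its last target. There are 200 camera calls.

## Working session

There is one attempt and no reset: what is moved stays moved. The work goes in short steps, Python scripts to look and compute and a tool call to move; the robot and the scene stay as the last step left them, time stands still between calls to the robot, and variables do not carry over. Pictures are saved under pics/ and viewed, at most 14 in all, crops included, and the job is handed in when it is done.

Besides the shell and the picture viewer there is one more tool, called after "Call:" by a JSON object that holds its "method" and its "body", one argument or row to a line. step_arm: Moves the arm, as the interface text tells. Its arguments: {"type":"object","properties":{"commands":{"type":"array"},"force":{"type":"number"}},"required":["commands"]}

```bash
mkdir -p pics; cat > h.py <<'E'
from station import bot
import numpy as np, cv2
from scipy.spatial.transform import Rotation as R
def cam(n):
    o=bot.get_obs(); im,d=bot.read_camera(n); p=bot.camera_params(n)
    K=np.array(p["camera_matrix"])
    if n=="wrist":
        T=np.eye(4);T[:3,:3]=R.from_rotvec(o["ee_rot"]).as_matrix();T[:3,3]=o["ee_pos"]
        W=T@np.array(p["hand_eye"])
    else: W=np.linalg.inv(np.array(p["camera_from_world"]))
    v,u=np.mgrid[0:400,0:640]
    P=np.stack([(u-K[0,2])/K[0,0]*d,-(v-K[1,2])/K[1,1]*d,-d],-1)
    X=P@W[:3,:3].T+W[:3,3]; X[d==0]=np.nan
    return im,d,X
def save(n,im): cv2.imwrite("pics/"+n+".png",cv2.cvtColor(im,cv2.COLOR_RGB2BGR))
E
python3 - <<'E'
from h import *
print({k:v for k,v in bot.camera_params("top").items()})
print(bot.camera_params("wrist"))
for n in("top","scene"):
    im,d,X=cam(n); save(n+"0",im); np.savez(n+"0",im=im,X=X)
    print(n,np.nanmin(X,(0,1)),np.nanmax(X,(0,1)))
print(bot.get_obs())
E
```

```text
{'camera_matrix': array([[384.93016442,   0.        , 321.2343393 ],
       [  0.        , 384.93016442, 205.51560781],
       [  0.        ,   0.        ,   1.        ]]), 'camera_from_world': array([[-0.0243254 , -0.99949917,  0.02024057,  0.00175859],
       [ 0.99752616, -0.02293171,  0.0664507 , -0.53006149],
       [-0.06595327,  0.02180693,  0.99758439, -1.26930927],
       [ 0.        ,  0.        ,  0.        ,  1.        ]])}
{'camera_matrix': array([[310.19401507,   0.        , 315.64949203],
       [  0.        , 310.19401507, 202.11225493],
       [  0.        ,   0.        ,   1.        ]]), 'hand_eye': array([[ 1.90557283e-03,  9.62868541e-01,  2.69963963e-01,
         7.04588973e-02],
       [ 9.99998154e-01, -1.76790940e-03, -7.53081876e-04,
         7.59983589e-06],
       [-2.47847020e-04,  2.69964900e-01, -9.62870132e-01,
        -1.63416267e-01],
       [ 0.00000000e+00,  0.00000000e+00,  0.00000000e+00,
         1.00000000e+00]])}
top [-0.40947721 -1.5188505  -0.77213589] [1.74760506 1.70321544 0.68763515]
scene [-0.95136155 -1.59024651 -0.77043486] [1.79698149 1.11993951 0.57194243]
{'time': 0.1, 'joints': array([-1.50433294e+00,  3.81142328e-01,  1.29810311e+00, -2.12747676e-06,
        1.46359685e+00, -2.15268438e-01]), 'joint_vel': array([-0.00154521, -0.00161058, -0.00502384, -0.00013855,  0.0004365 ,
        0.00113044]), 'joint_torque': array([ 2.95868587e-03, -4.38650680e+01, -2.24907786e+01,  7.14343577e-02,
        3.42321361e-02, -7.60666921e-05]), 'ee_pos': array([ 0.15290776, -0.52805849,  0.22111977]), 'ee_rot': array([-3.10924048e+00, -4.40906554e-01, -1.42541886e-04]), 'ft_force': array([ 0.51025999,  0.73649204, -0.96732253]), 'torque': array([-0.0319603 ,  0.0101119 ,  0.00753101]), 'finger_force': 0.0, 'width': 1.0001680191394415}
```

View pics/top0.png

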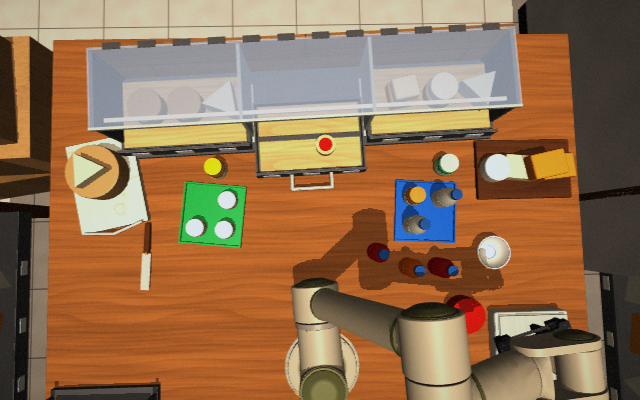

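View pics/scene0.png

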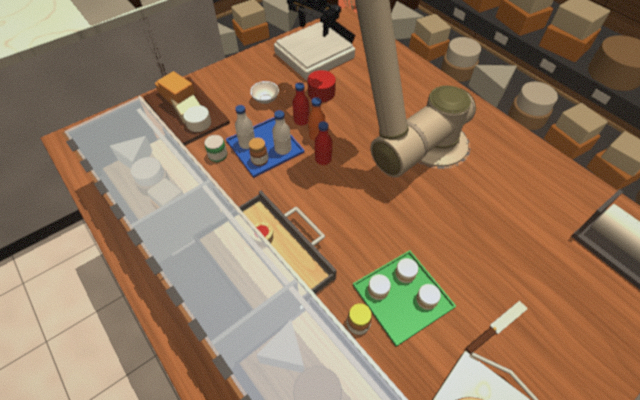

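The top picture shows the green tray on the left with cheeses at (227,200), (196,227) and (224,229), and its free place near (199,197). On the right is the blue tray with two milk bottles, caps near (455,195) and (424,225), and the chutney jar at (417,195). The box is at (325,145) and the handle bar at (312,187). Red and orange bottles at (378,252), (412,267) and (443,267) are decoys.

```bash
python3 - <<'E'
from h import *
z=np.load("top0.npz");im,X=z["im"],z["X"]
save("c1",np.hstack([cv2.resize(im[120:260,170:380],None,fx=3.8,fy=3.8,interpolation=cv2.INTER_CUBIC)]))
save("c2",cv2.resize(im[140:290,365:505],None,fx=4,fy=4,interpolation=cv2.INTER_CUBIC))
def blob(c,r,zlo,zhi):
    u,v=c; s=X[v-r:v+r+1,u-r:u+r+1].reshape(-1,3); s=s[(s[:,2]>zlo)&(s[:,2]<zhi)]
    q=s[:,:2].astype(np.float32); (cx,cy),rad=cv2.minEnclosingCircle(q)
    return np.round([cx,cy,rad,*np.median(s,0),len(s)],4)
for n,c,r,a,b in [("ch1",(227,200),14,.035,.06),("ch2",(196,227),14,.035,.06),("ch3",(224,229),14,.035,.06),("box",(325,145),14,.065,.09),
 ("b1",(455,195),14,.155,.19),("b2",(424,225),14,.155,.19),("chut",(417,195),14,.075,.1),("honey",(212,166),14,.06,.09),("olive",(446,163),16,.06,.09),("bar",(312,187),26,.042,.065)]:
    print(n,blob(c,r,a,b))
hsv=cv2.cvtColor(im,cv2.COLOR_RGB2HSV)
for n,lo,hi,win in [("green",(50,120,50),(75,255,255),(170,170,260,260)),("blue",(105,150,60),(125,255,255),(390,170,470,250))]:
    m=cv2.inRange(hsv,lo,hi); k=np.zeros_like(m);k[win[1]:win[3],win[0]:win[2]]=1
    m=(m>0)&(k>0)&(X[...,2]<.03); q=X[m][:,:2].astype(np.float32); r=cv2.minAreaRect(q); print(n,r)
for uv in [(258,172),(365,168),(292,187),(333,186),(262,160),(358,155)]: print(uv,np.round(X[uv[1],uv[0]],3))
E
```

```text
ch1 [5.541e-01 2.972e-01 3.030e-02 5.535e-01 2.953e-01 4.790e-02 2.740e+02]
ch2 [4.671e-01 4.019e-01 3.020e-02 4.673e-01 3.994e-01 4.770e-02 2.810e+02]
ch3 [4.592e-01 3.081e-01 3.030e-02 4.588e-01 3.063e-01 4.780e-02 2.750e+02]
box [ 7.252e-01 -2.710e-02  3.280e-02  7.247e-01 -2.720e-02  7.400e-02
  3.150e+02]
b1 [ 5.441e-01 -4.126e-01  1.690e-02  5.449e-01 -4.099e-01  1.689e-01
  1.060e+02]
b2 [ 4.587e-01 -3.122e-01  1.640e-02  4.584e-01 -3.111e-01  1.689e-01
  1.050e+02]
chut [ 5.545e-01 -3.160e-01  2.660e-02  5.544e-01 -3.151e-01  8.960e-02
  2.300e+02]
honey [6.608e-01 3.354e-01 2.860e-02 6.603e-01 3.339e-01 7.400e-02 2.580e+02]
olive [ 6.563e-01 -4.276e-01  3.240e-02  6.557e-01 -4.278e-01  6.950e-02
  3.030e+02]
bar [6.317e-01 1.720e-02 8.480e-02 5.972e-01 1.650e-02 5.310e-02 3.380e+02]
green ((0.5102438926696777, 0.3531055748462677), (0.20701581239700317, 0.20465616881847382), 83.524658203125)
blue ((0.50462806224823, -0.3602311909198761), (0.2039964497089386, 0.20369170606136322), 86.3105239868164)
(258, 172) [0.642 0.193 0.053]
(365, 168) [ 0.645 -0.155  0.067]
(292, 187) [0.59  0.084 0.055]
(333, 186) [ 0.591 -0.05   0.053]
(262, 160) [0.685 0.182 0.034]
(358, 155) [ 0.694 -0.137  0.036]
```

View pics/c1.png

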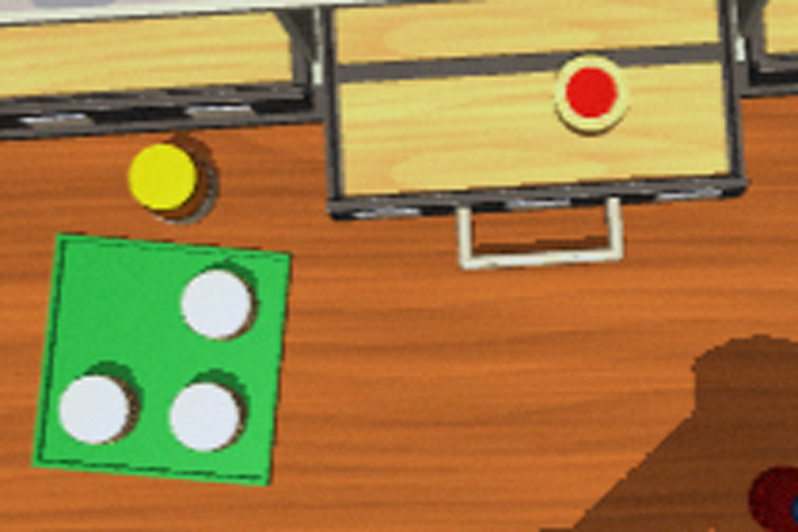

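View pics/c2.png

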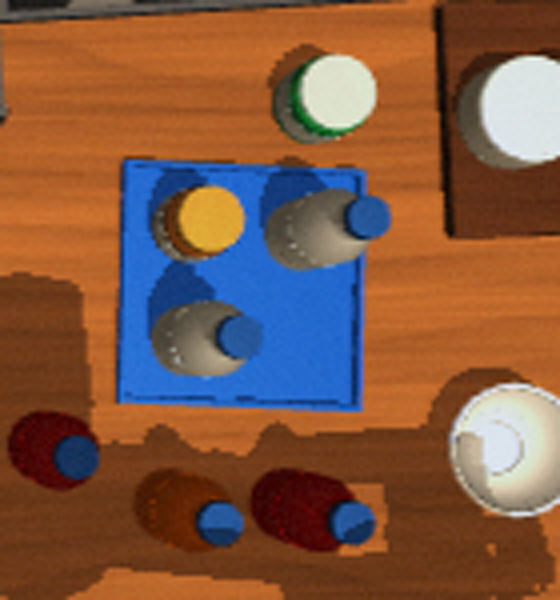

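The crops confirm two milk bottles, three cheeses, and a free green-tray place at the upper left. Next I fit the handle's position and the shelf's yaw.

```bash
python3 - <<'E'
from h import *
z=np.load("top0.npz");im,X=z["im"],z["X"]
s=X[180:192,285:340].reshape(-1,3); s=s[(s[:,2]>.046)&(s[:,2]<.062)&(s[:,0]<.605)]
print(len(s),s.min(0),s.max(0),s.mean(0)); 
l=cv2.fitLine(s[:,:2].astype(np.float32),cv2.DIST_HUBER,0,.01,.01).ravel(); print("bar",l,np.degrees(np.arctan2(-l[0]*np.sign(l[1]),abs(l[1]))))
s=X[160:180,255:370].reshape(-1,3); s=s[(s[:,2]>.060)&(s[:,2]<.074)&(s[:,0]<.67)]
l=cv2.fitLine(s[:,:2].astype(np.float32),cv2.DIST_HUBER,0,.01,.01).ravel(); print("rail",l,s.min(0),s.max(0),np.degrees(np.arctan2(-l[0]*np.sign(l[1]),abs(l[1]))))
s=X[130:160,380:490].reshape(-1,3); s=s[(s[:,2]>.06)&(s[:,2]<.075)]
l=cv2.fitLine(s[:,:2].astype(np.float32),cv2.DIST_HUBER,0,.01,.01).ravel(); print("neigh",len(s),l,s.min(0))
for v in range(95,115,3): print(v,np.round(X[v,300],3))
E
```

```text
181 [ 0.579879   -0.05023955  0.04608746] [0.60442494 0.08741867 0.05924981] [0.58874787 0.02010577 0.05249839]
bar [ 0.0217096  -0.9997643   0.5889619   0.00488939] 1.2439662
rail [ 0.03841202 -0.999262    0.6398811   0.02177479] [ 0.62935339 -0.15829067  0.06002212] [0.65235411 0.19843585 0.07396749] 2.201388
neigh 473 [ 0.04296084 -0.9990768   0.7539912  -0.38839546] [ 0.66609168 -0.5670357   0.06007768]
95 [0.835 0.047 0.222]
98 [0.826 0.047 0.222]
101 [0.817 0.047 0.224]
104 [0.808 0.047 0.223]
107 [0.799 0.047 0.225]
110 [0.79  0.048 0.224]
113 [0.782 0.048 0.223]
```

Call:
{"method": "step_arm", "body": {
  "commands": [
    [0,0,-0.1,0,0,0,1],
    [0,0,-0.1,0,0,0,1],
    [0,0,-0.1,0,0,-7,1],
    [0,0,-0.1,0,0,-14,1],
    [0,0,-0.1,0,0,-21,1],
    [0,0,-0.1,0,0,-28,1],
    [0,0,-0.1,0,0,-35,1],
    [0,0,-0.1,0,0,-42,1]
  ],
  "force": 40
}}

```text
time: 0.77
ee_pos: [0.1529, -0.5282, 0.3213]
ee_rot: [-2.74, -1.534, -0.001]
ft_force: [-0.7, 0.2, 0.4]
width: 0.421
finger_force: 0.0
```

Call:
{"method": "step_arm", "body": {
  "commands": [
    [0.04,0,0,0,0,-7,1],
    [0.08,0,0,0,0,-14,1],
    [0.12,0,0,0,0,-21,1],
    [0.16,0,0,0,0,-28,1],
    [0.2,0,0,0,0,-35,1],
    [0.24,0.005,0,0,0,-42,1],
    [0.28,0.005,0,0,0,-49,1],
    [0.316,0.008,0,0,0,-56,1]
  ]
}}

```text
time: 1.43
ee_pos: [0.327, -0.2618, 0.3216]
ee_rot: [-1.7, -2.642, -0.0]
ft_force: [1.3, -1.3, -0.4]
width: 0.003
finger_force: 0.0
```

```bash
cat >> h.py <<'E'
PSI=np.radians(2.2)
def go(x,y,z,yaw=None):
    "shift in tool axes and turn about tool z (deg) from measured pose to target; yaw in world deg of tool x"
    o=bot.get_obs(); r=R.from_rotvec(o["ee_rot"]); s=r.inv().apply(np.array([x,y,z])-o["ee_pos"])
    cy=r.as_matrix()[:,0]; c=np.degrees(np.arctan2(cy[1],cy[0]))
    t=182.2 if yaw is None else yaw
    w=(r.inv()*R.from_euler('z',t,degrees=True)*R.from_euler('x',180,degrees=True)).as_rotvec(degrees=True)
    print("shift",np.round(s,4),"turn",np.round(w,2),"yaw",round(c,2),"w",round(o["width"],3),"t",round(o["time"],1))
E
python3 -c "
from h import *
go(.618,.020,.2)"
```

```text
shift [0.1358 0.3816 0.1217] turn [ 1.000e-02 -1.000e-02 -6.771e+01] yaw 114.49 w 0.003 t 1.4
```

Call:
{"method": "step_arm", "body": {
  "commands": [
    [0.013,0.038,0,0,0,-7,1],
    [0.026,0.076,0,0,0,-14,1],
    [0.039,0.114,0,0,0,-21,1],
    [0.052,0.152,0,0,0,-28,1],
    [0.065,0.19,0.02,0,0,-35,1],
    [0.08,0.228,0.04,0,0,-42,1],
    [0.095,0.266,0.06,0,0,-49,1],
    [0.107,0.304,0.08,0,0,-56,1]
  ]
}}

```text
time: 2.1
ee_pos: [0.5519, -0.0484, 0.2467]
ee_rot: [-0.26, -3.13, -0.0]
ft_force: [0.3, -1.2, 1.0]
width: 0.002
finger_force: 0.0
```

```bash
python3 -c "
from h import *
go(.616,.020,.12)"
```

```text
shift [-0.052   0.0781  0.1267] turn [ 1.000e-02 -2.000e-02 -1.168e+01] yaw 170.52 w 0.002 t 2.1
```

Call:
{"method": "step_arm", "body": {
  "commands": [
    [-0.026,0.039,0.02,0,0,-6,1],
    [-0.052,0.078,0.04,0,0,-11.7,1],
    [-0.052,0.078,0.08,0,0,-11.7,1],
    [-0.052,0.078,0.12,0,0,-11.7,1],
    [-0.052,0.078,0.12,0,0,-11.7,1],
    [-0.052,0.078,0.12,0,0,-11.7,1]
  ]
}}

```text
time: 2.6
ee_pos: [0.6144, 0.0178, 0.1256]
ee_rot: [0.051, -3.135, -0.002]
ft_force: [0.5, -1.2, 1.0]
width: 0.003
finger_force: 0.0
```

```bash
python3 -c "
from h import *
go(.616,.020,.043)
im,d,X=cam('wrist');save('w1',im)"
```

```text
shift [-0.0021  0.0021  0.0826] turn [ 0.06 -0.34 -0.34] yaw -178.14 w 0.003 t 2.6
```

View pics/w1.png

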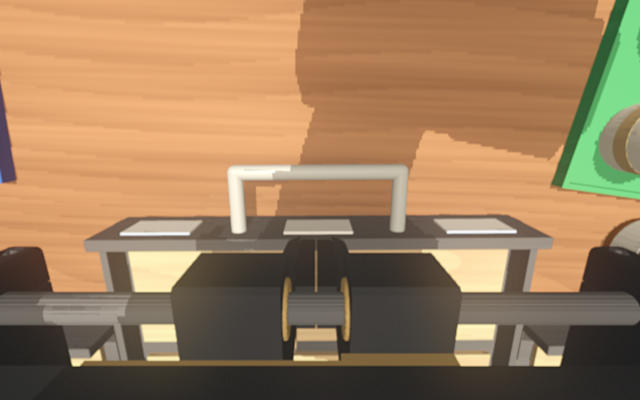

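The handle bar is at cols 231–408, row 172, centred on the fingers at col 317. Now I descend into the gap.

Call:
{"method": "step_arm", "body": {
  "commands": [
    [-0.001,0.002,0.03,0,0,0,1],
    [-0.001,0.002,0.055,0,0,0,1],
    [-0.001,0.002,0.07,0,0,0,1],
    [-0.001,0.002,0.084,0,0,0,1],
    [-0.001,0.002,0.084,0,0,0,1]
  ]
}}

```text
time: 3.07
ee_pos: [0.6167, 0.0188, 0.0444]
ee_rot: [-0.049, 3.141, -0.0]
ft_force: [-0.1, 0.2, -0.3]
width: 0.005
finger_force: 0.0
```

Call:
{"method": "step_arm", "body": {
  "commands": [
    [0.01,0,0,0,0,0,1],
    [0.03,0,0,0,0,0,1],
    [0.05,0,0,0,0,0,1],
    [0.07,0,0,0,0,0,1],
    [0.09,0,0,0,0,0,1],
    [0.11,0,0,0,0,0,1],
    [0.13,0,0,0,0,0,1],
    [0.13,0,0,0,0,0,1]
  ]
}}

```text
time: 3.73
ee_pos: [0.4851, 0.015, 0.0464]
ee_rot: [-0.049, 3.139, -0.001]
ft_force: [0.8, -0.5, 0.1]
width: 0.002
finger_force: 0.0
```

Call:
{"method": "step_arm", "body": {
  "commands": [
    [0.01,0,0,0,0,0,1],
    [0.02,0,0,0,0,0,1],
    [0.03,0,0,0,0,0,1]
  ]
}}

```text
time: 3.98
ee_pos: [0.4585, 0.0136, 0.046]
ee_rot: [-0.05, 3.136, -0.002]
ft_force: [1.2, 0.3, -0.8]
width: 0.004
finger_force: 0.0
```

Call:
{"method": "step_arm", "body": {
  "commands": [
    [0.006,0,0,0,0,0,1],
    [0.012,0,0,0,0,0,1],
    [0.016,0,0,0,0,0,1]
  ]
}}

```text
time: 4.23
ee_pos: [0.4413, 0.0136, 0.0448]
ee_rot: [-0.05, 3.139, -0.001]
ft_force: [-0.7, -0.5, 0.3]
width: 0.003
finger_force: 0.0
```

```bash
cat >> h.py <<'E'
def bar(X):
    m=(X[...,2]>.046)&(X[...,2]<.060)&(X[...,0]>.38)&(X[...,0]<.66)&(np.abs(X[...,1]-.02)<.085)
    return X[m]
E
python3 - <<'E'
from h import *
im,d,X=cam('top');save('t2',im);np.savez('t2',im=im,X=X)
E
```

```text
(no output)
```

View pics/t2.png

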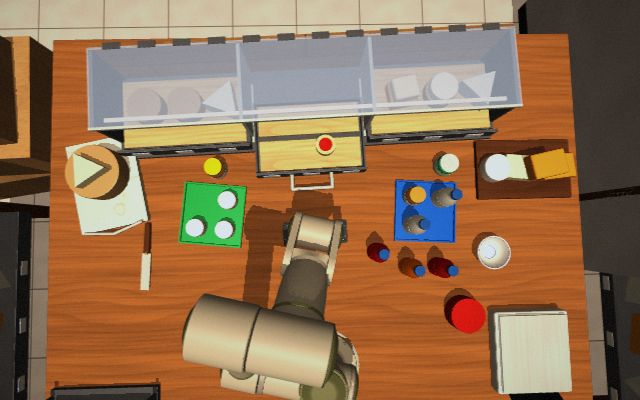

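The shelf has not moved: the bar is still at (312,187). I check the hand-eye geometry against the table and the bar.

```bash
python3 - <<'E'
from h import *
print(bot.finger_overhang, bot.get_obs()["ee_pos"])
im,d,X=cam('wrist');save('w2',im);np.savez('w2',im=im,X=X)
for uv in [(320,50),(100,100),(500,100),(317,250),(317,230),(317,270),(317,200),(300,260),(335,260)]: print(uv,np.round(X[uv[1],uv[0]],3))
E
```

```text
0.011 [0.44046925 0.01373849 0.0444363 ]
(320, 50) [0.334 0.013 0.001]
(100, 100) [nan nan nan]
(500, 100) [0.359 0.128 0.001]
(317, 250) [0.433 0.014 0.075]
(317, 230) [0.451 0.015 0.   ]
(317, 270) [0.438 0.015 0.083]
(317, 200) [0.429 0.015 0.002]
(300, 260) [0.433 0.007 0.085]
(335, 260) [0.432 0.022 0.085]
```

View pics/w2.png

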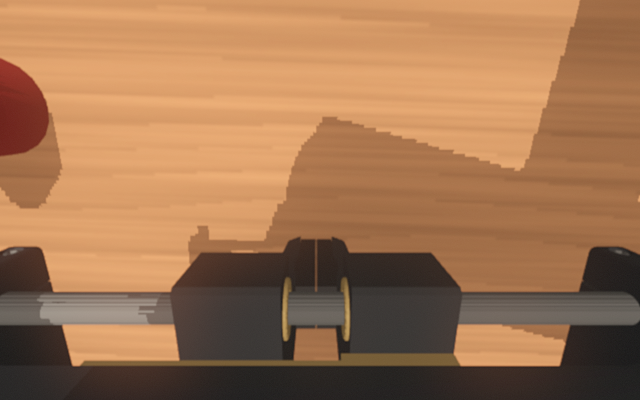

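```bash
python3 - <<'E'
from h import *
X=np.load('w2.npz')['X']
for u in (293,302,310,322,330,340):
    print(u,[tuple(np.round(X[v,u,[0,2]],3)) for v in range(236,262,3)])
z=np.load('t2.npz')['X']; s=z[225:245,275:350].reshape(-1,3); s=s[(s[:,2]>.02)&(s[:,2]<.12)]; print(len(s),s.min(0),s.max(0))
E
```

```text
293 [(np.float64(0.457), np.float64(-0.001)), (np.float64(0.432), np.float64(0.064)), (np.float64(0.432), np.float64(0.069)), (np.float64(0.432), np.float64(0.072)), (np.float64(0.431), np.float64(0.077)), (np.float64(0.431), np.float64(0.08)), (np.float64(0.431), np.float64(0.083)), (np.float64(0.432), np.float64(0.085)), (np.float64(0.431), np.float64(0.088))]
302 [(np.float64(0.456), np.float64(0.001)), (np.float64(0.458), np.float64(0.0)), (np.float64(0.433), np.float64(0.066)), (np.float64(0.433), np.float64(0.069)), (np.float64(0.433), np.float64(0.073)), (np.float64(0.433), np.float64(0.076)), (np.float64(0.433), np.float64(0.079)), (np.float64(0.433), np.float64(0.082)), (np.float64(0.433), np.float64(0.086))]
310 [(np.float64(0.456), np.float64(0.001)), (np.float64(0.458), np.float64(0.0)), (np.float64(0.433), np.float64(0.065)), (np.float64(0.433), np.float64(0.069)), (np.float64(0.433), np.float64(0.072)), (np.float64(0.433), np.float64(0.076)), (np.float64(0.433), np.float64(0.079)), (np.float64(0.433), np.float64(0.081)), (np.float64(0.433), np.float64(0.085))]
322 [(np.
[... 601 characters left out ...]
p.float64(0.432), np.float64(0.08)), (np.float64(0.433), np.float64(0.082)), (np.float64(0.432), np.float64(0.086))]
340 [(np.float64(0.455), np.float64(0.0)), (np.float64(0.457), np.float64(0.001)), (np.float64(0.431), np.float64(0.069)), (np.float64(0.431), np.float64(0.072)), (np.float64(0.43), np.float64(0.077)), (np.float64(0.431), np.float64(0.079)), (np.float64(0.431), np.float64(0.082)), (np.float64(0.431), np.float64(0.085)), (np.float64(0.431), np.float64(0.088))]Traceback (most recent call last):
  File "<stdin>", line 5, in <module>
    return umr_minimum(a, axis, None, out, keepdims, initial, where)
ValueError: zero-size array to reduction operation minimum which has no identity
```

The visible fingertips end near z 0.063 with the TCP at 0.044, so they passed over the bar. I check whether that depends on the opening.

Call:
{"method": "step_arm", "body": {
  "commands": [
    [0,0,0,0,0,0,0.5],
    [0,0,0,0,0,0,0.5],
    [0,0,0,0,0,0,0.5],
    [0,0,0,0,0,0,0.5],
    [0,0,0,0,0,0,0.5],
    [0,0,0,0,0,0,0.5]
  ]
}}

```text
time: 4.83
ee_pos: [0.4407, 0.0139, 0.0437]
ee_rot: [0.051, -3.141, -0.0]
ft_force: [0.5, -0.5, -0.2]
width: 0.438
finger_force: 0.0
```

```bash
cat >> h.py <<'E'
def tips():
    o=bot.get_obs(); im,d,X=cam('wrist'); r=R.from_rotvec(o["ee_rot"])
    T=r.inv().apply((X-o["ee_pos"]).reshape(-1,3)).reshape(X.shape)  # tool coords
    m=(np.abs(T[...,0])<.03)&(np.abs(T[...,1])<.065)&(T[...,2]<.03)&(T[...,2]>-.06)&(X[...,2]>.02)
    for sgn in(-1,1):
        q=T[m&(np.sign(T[...,1])==sgn)]
        if len(q): print("w",round(o["width"],3),"ee",np.round(o["ee_pos"],4),"finger",sgn,len(q),"zmax",np.round(np.percentile(q[:,2],[50,99,100]),4),"y",np.round(np.percentile(q[:,1],[1,99]),4),"x",np.round(np.percentile(q[:,0],[1,99]),4))
    return im
E
python3 -c "
from h import *
save('w3',tips())"
```

```text
w 0.438 ee [0.4407 0.0139 0.0437] finger -1 1948 zmax [-0.0417 -0.0187 -0.0174] y [-0.0345 -0.0188] x [-0.0086  0.0098]
w 0.438 ee [0.4407 0.0139 0.0437] finger 1 1950 zmax [-0.0417 -0.0184 -0.0167] y [0.0193 0.035 ] x [-0.0084  0.0099]
```

Call:
{"method": "step_arm", "body": {
  "commands": [
    [0,0,0,0,0,0,0],
    [0,0,0,0,0,0,0],
    [0,0,0,0,0,0,0],
    [0,0,0,0,0,0,0],
    [0,0,0,0,0,0,0],
    [0,0,0,0,0,0,0]
  ]
}}

```text
time: 5.38
ee_pos: [0.4407, 0.0139, 0.0438]
ee_rot: [-0.051, 3.141, 0.0]
ft_force: [-0.0, -0.2, 0.1]
width: 0.925
finger_force: 0.0
```

```bash
python3 -c "
from h import *
save('w4',tips())"
```

```text
w 0.925 ee [0.4407 0.0139 0.0438] finger -1 2450 zmax [-0.0408 -0.0181 -0.0162] y [-0.0562 -0.0404] x [-0.0094  0.0097]
w 0.925 ee [0.4407 0.0139 0.0438] finger 1 2459 zmax [-0.0409 -0.0184 -0.0172] y [0.041  0.0566] x [-0.0092  0.0099]
```

View pics/w4.png

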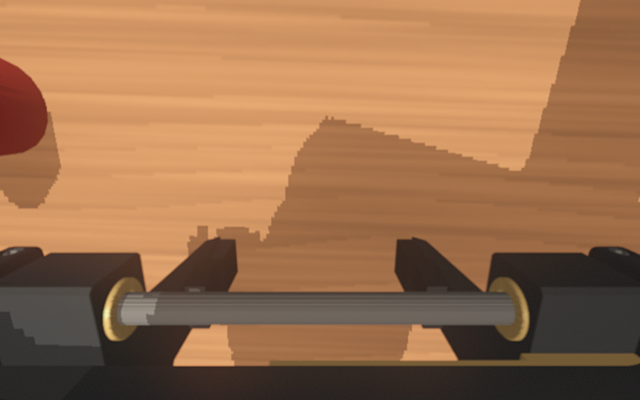

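The real fingertips sit 18 mm behind the reported TCP, about 29 mm short of what the text says. I will use tip z = ee z + 0.018 from here on.

Call:
{"method": "step_arm", "body": {
  "commands": [
    [0,0,-0.035,0,0,0,1],
    [-0.04,0,-0.035,0,0,-0.3,1],
    [-0.08,0,-0.035,0,0,-0.3,1],
    [-0.12,0,-0.035,0,0,-0.3,1],
    [-0.16,0,-0.035,0,0,-0.3,1],
    [-0.175,0,-0.035,0,0,-0.3,1],
    [-0.175,0,-0.035,0,0,-0.3,1],
    [-0.175,0,-0.035,0,0,-0.3,1]
  ]
}}

```text
time: 6.1
ee_pos: [0.615, 0.0196, 0.078]
ee_rot: [0.059, -3.14, -0.0]
ft_force: [-1.1, -0.1, 0.1]
width: 0.416
finger_force: 0.0
```

Call:
{"method": "step_arm", "body": {
  "commands": [
    [0,0,0.02,0,0,0,1],
    [0,0,0.04,0,0,0,1],
    [0,0,0.055,0,0,0,1],
    [0,0,0.067,0,0,0,1],
    [0,0,0.067,0,0,0,1]
  ]
}}

```text
time: 6.52
ee_pos: [0.6128, 0.0197, 0.0098]
ee_rot: [0.058, -3.136, -0.001]
ft_force: [-0.4, 0.7, -0.2]
width: 0.04
finger_force: 0.0
```

Call:
{"method": "step_arm", "body": {
  "commands": [
    [0.01,0,0,0,0,0,1],
    [0.025,0,0,0,0,0,1],
    [0.04,0,0,0,0,0,1],
    [0.055,0,0,0,0,0,1],
    [0.07,0,0,0,0,0,1]
  ]
}}

```text
time: 6.93
ee_pos: [0.5451, 0.0167, 0.0129]
ee_rot: [-0.059, 3.138, -0.001]
ft_force: [3.7, -0.6, -2.3]
width: 0.003
finger_force: 2.0
```

Call:
{"method": "step_arm", "body": {
  "commands": [
    [0.015,0,0,0,0,0,1],
    [0.03,0,0,0,0,0,1],
    [0.045,0,0,0,0,0,1],
    [0.06,0,0,0,0,0,1],
    [0.075,0,0,0,0,0,1],
    [0.083,0,0,0,0,0,1]
  ]
}}

```text
time: 7.43
ee_pos: [0.4672, 0.0135, 0.0136]
ee_rot: [-0.055, 3.125, -0.002]
ft_force: [47.0, 15.6, -32.9]
width: 0.001
finger_force: 23.2
```

Call:
{"method": "step_arm", "body": {
  "commands": [
    [0.004,0,0,0,0,0,1],
    [0.008,0,0,0,0,0,1]
  ]
}}

```text
time: 7.6
ee_pos: [0.4674, 0.0132, 0.0141]
ee_rot: [-0.051, 3.109, -0.002]
ft_force: [67.2, 25.7, -47.0]
width: 0.005
finger_force: 33.0
```

Call:
{"method": "step_arm", "body": {
  "commands": [
    [0.004,0,0,0,0,0,1],
    [0.004,0,0,0,0,0,1]
  ]
}}

```text
time: 7.77
ee_pos: [0.4677, 0.0129, 0.0145]
ee_rot: [-0.05, 3.1, -0.004]
ft_force: [68.0, 25.1, -46.6]
width: 0.004
finger_force: 33.8
```

The stop is reached, so I back off and lift clear.

Call:
{"method": "step_arm", "body": {
  "commands": [
    [-0.016,0,0,0,0,0,1],
    [-0.026,0,0,0,0,0,1],
    [-0.026,0,0,0,0,0,1],
    [-0.026,0,-0.04,0,0,0,0],
    [-0.026,0,-0.08,0,0,0,0],
    [-0.026,0,-0.12,0,0,0,0],
    [-0.026,0.04,-0.15,0,0,0,0],
    [-0.026,0.08,-0.15,0,0,0,0]
  ]
}}

```text
time: 8.43
ee_pos: [0.4745, 0.0881, 0.1662]
ee_rot: [-0.052, 3.133, -0.002]
ft_force: [0.9, 0.0, 0.4]
width: 0.361
finger_force: 0.0
```

```bash
cat >> h.py <<'E'
from collections import OrderedDict
def circ(X,guess,z,rad,dz=.010,win=.06,im=None):
    "centre of round top of radius rad at height z near guess: mask of top-plane points, mean of enclosing circle & centroid"
    m=(np.abs(X[...,2]-z)<dz)&(np.hypot(X[...,0]-guess[0],X[...,1]-guess[1])<win)
    n,l,st,c=cv2.connectedComponentsWithStats(m.astype(np.uint8))
    out=[]
    for i in range(1,n):
        if st[i,4]<40: continue
        q=X[l==i][:,:2]; (cx,cy),r=cv2.minEnclosingCircle(q.astype(np.float32))
        out.append(np.round([cx,cy,r,*q.mean(0),st[i,4]],4))
    return out
E
python3 - <<'E'
from h import *
im,d,X=cam('top');save('t3',im);np.savez('t3',im=im,X=X)
print("box",circ(X,(.56,-.03),.074,.0325,win=.08))
s=X[(np.abs(X[...,2]-.052)<.006)&(np.abs(X[...,1]-.02)<.08)&(X[...,0]<.485)&(X[...,0]>.4)]
print(len(s),s.min(0),s.max(0),s.mean(0))
s=X[(np.abs(X[...,2]-.068)<.005)&(np.abs(X[...,1]-.02)<.2)&(X[...,0]<.53)&(X[...,0]>.45)]
l=cv2.fitLine(s[:,:2].astype(np.float32),cv2.DIST_HUBER,0,.01,.01).ravel();print("rail",len(s),l,s.min(0),s.max(0))
for n,g in(("c1",(.554,.297)),("c2",(.467,.402)),("c3",(.459,.308))): print(n,circ(X,g,.049,.03))
print(bot.get_obs()["ee_pos"])
E
```

```text
box [array([ 5.884e-01, -3.300e-02,  3.270e-02,  5.883e-01, -3.280e-02,
        3.270e+02]), array([ 5.080e-01, -5.190e-02,  4.100e-02,  5.069e-01, -5.120e-02,
        7.500e+01])]
81 [ 0.44569761 -0.05693578  0.0461857 ] [0.48279884 0.02189711 0.05767591] [ 0.4601018  -0.03999105  0.05219487]
rail 146 [ 0.04126243 -0.99914837  0.508308   -0.08635338] [ 0.50164152 -0.16318521  0.06320432] [ 0.51552124 -0.01144471  0.07254179]
c1 [array([5.549e-01, 2.967e-01, 2.980e-02, 5.545e-01, 2.963e-01, 2.660e+02])]
c2 [array([4.677e-01, 4.014e-01, 3.000e-02, 4.671e-01, 4.002e-01, 2.710e+02])]
c3 [array([4.591e-01, 3.074e-01, 2.990e-02, 4.586e-01, 3.071e-01, 2.690e+02])]
[0.47247505 0.09541994 0.16488659]
```

View pics/t3.png

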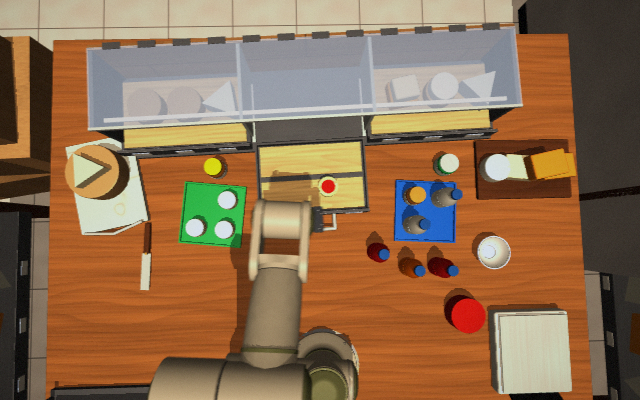

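The shelf is fully out with the box at (328,186), so I pick up the box.

```bash
python3 -c "
from h import *
go(.588,-.033,.165)"
```

```text
shift [-0.1104 -0.1328  0.0002] turn [0.12 0.32 0.04] yaw -177.76 w 0.404 t 8.5
```

Call:
{"method": "step_arm", "body": {
  "commands": [
    [-0.028,-0.033,0,0.1,0.3,0,0],
    [-0.055,-0.066,0,0.1,0.3,0,0],
    [-0.083,-0.1,0,0.1,0.3,0,0],
    [-0.11,-0.133,0,0.1,0.3,0,0],
    [-0.11,-0.133,0.04,0.1,0.3,0,0],
    [-0.11,-0.133,0.08,0.1,0.3,0,0],
    [-0.11,-0.133,0.08,0.1,0.3,0,0],
    [-0.11,-0.133,0.08,0.1,0.3,0,0]
  ],
  "force": 10
}}

```text
time: 9.15
ee_pos: [0.587, -0.0394, 0.0808]
ee_rot: [0.058, -3.131, 0.001]
ft_force: [-0.5, -0.4, 0.4]
width: 0.994
finger_force: 0.0
```

```bash
python3 -c "
from h import *
go(.588,-.033,.026)
im=tips()
o=bot.get_obs();im,d,X=cam('wrist');print(circ(X,(.588,-.033),.074,.03,win=.07))"
```

```text
shift [-0.0017  0.0064  0.0548] turn [-0.02 -0.55 -0.06] yaw -177.86 w 0.994 t 9.2
w 0.994 ee [ 0.587  -0.0394  0.0808] finger -1 5799 zmax [0.0053 0.0146 0.0299] y [-0.0582 -0.0001] x [-0.028   0.0271]
w 0.994 ee [ 0.587  -0.0394  0.0808] finger 1 8189 zmax [0.0057 0.015  0.0299] y [0.0006 0.0583] x [-0.0287  0.0292]
[array([ 5.895e-01, -3.200e-02,  3.290e-02,  5.874e-01, -3.220e-02,
        9.001e+03])]
```

Call:
{"method": "step_arm", "body": {
  "commands": [
    [-0.002,0.007,0,0,-0.5,0,0],
    [-0.002,0.007,0.02,0,-0.5,0,0],
    [-0.002,0.007,0.04,0,-0.5,0,0],
    [-0.002,0.007,0.055,0,-0.5,0,0],
    [-0.002,0.007,0.055,0,-0.5,0,1],
    [-0.002,0.007,0.055,0,-0.5,0,1],
    [-0.002,0.007,0.055,0,-0.5,0,1],
    [-0.002,0.007,0.055,0,-0.5,0,1]
  ],
  "force": 10
}}

```text
time: 9.92
ee_pos: [0.5911, -0.0327, 0.028]
ee_rot: [-0.059, 3.135, -0.004]
ft_force: [-0.0, -0.7, 0.9]
width: 0.72
finger_force: 0.0
```

Call:
{"method": "step_arm", "body": {
  "commands": [
    [0,0,0,0,0,0,1],
    [0,0,-0.03,0,0,0,1],
    [0,0,-0.06,0,0,0,1],
    [0,0,-0.1,0,0,0,1],
    [0,0.03,-0.12,0,0,7,1],
    [0,0.06,-0.12,0,0,14,1],
    [0,0.1,-0.12,0,0,21,1],
    [0,0.14,-0.12,0,0,28,1]
  ]
}}

```text
time: 10.58
ee_pos: [0.5847, 0.1056, 0.1471]
ee_rot: [0.697, 3.058, -0.001]
ft_force: [1.2, 0.8, -0.7]
width: 0.7
finger_force: 10.0
```

```bash
python3 -c "
from h import *
print(bot.get_obs()['finger_force'])
go(.5632,.391,.15,137)"
```

```text
9.991057645529509
shift [ 0.143   0.248  -0.0035] turn [ 0.09  0.31 17.33] yaw 154.33 w 0.7 t 10.6
```

Call:
{"method": "step_arm", "body": {
  "commands": [
    [0.02,0.035,0,0,0,3,1],
    [0.04,0.07,0,0,0,6,1],
    [0.06,0.105,0,0,0,9,1],
    [0.08,0.14,0,0,0,12,1],
    [0.1,0.175,0,0,0,15,1],
    [0.12,0.21,0,0,0,17,1],
    [0.143,0.248,0,0,0,17,1],
    [0.143,0.248,0.03,0,0,17,1]
  ]
}}

```text
time: 11.25
ee_pos: [0.5618, 0.3974, 0.121]
ee_rot: [1.12, 2.923, 0.016]
ft_force: [1.2, -0.0, -0.2]
width: 0.699
finger_force: 10.0
```

Call:
{"method": "step_arm", "body": {
  "commands": [
    [0,0,0.04,0,0,0,1],
    [0,0,0.04,0,0,0,1]
  ]
}}

```text
time: 11.42
ee_pos: [0.5579, 0.389, 0.0685]
ee_rot: [-1.129, -2.927, 0.014]
ft_force: [-0.7, 0.2, -1.7]
width: 0.702
finger_force: 10.0
```

```bash
python3 -c "
from h import *
go(.5632,.391,.000,137)"
```

```text
shift [-0.0026  0.0057  0.0684] turn [-0.58 -0.05  0.82] yaw 137.82 w 0.702 t 11.4
```

Call:
{"method": "step_arm", "body": {
  "commands": [
    [-0.001,0.003,0.03,-0.3,0,0.5,1],
    [-0.001,0.003,0.055,-0.3,0,0.5,1],
    [-0.001,0.003,0.063,-0.3,0,0.5,1],
    [-0.001,0.003,0.068,-0.3,0,0.5,1],
    [-0.001,0.003,0.068,-0.3,0,0.5,1],
    [-0.001,0.003,0.068,-0.3,0,0.5,1]
  ]
}}

```text
time: 11.92
ee_pos: [0.5654, 0.3914, 0.0094]
ee_rot: [1.143, 2.918, 0.01]
ft_force: [-0.4, 1.1, -0.4]
width: 0.704
finger_force: 10.0
```

Call:
{"method": "step_arm", "body": {
  "commands": [
    [0,0,0,0,0,0,0],
    [0,0,0,0,0,0,0],
    [0,0,0,0,0,0,0],
    [0,0,-0.03,0,0,0,0],
    [0,0,-0.07,0,0,0,0],
    [0,0,-0.11,0,0,0,0],
    [0,0,-0.15,0,0,0,0],
    [0,0,-0.19,0,0,0,0]
  ]
}}

```text
time: 12.58
ee_pos: [0.5628, 0.3906, 0.2001]
ee_rot: [1.143, 2.92, 0.008]
ft_force: [-0.4, 0.2, 0.6]
width: 1.002
finger_force: 0.0
```

Call:
{"method": "step_arm", "body": {
  "commands": [
    [0,0,-0.04,0,0,-6,0],
    [0,-0.04,-0.07,0,0,-13,0],
    [0,-0.08,-0.07,0,0,-20,0],
    [0,-0.12,-0.07,0,0,-27,0],
    [0,-0.16,-0.07,0,0,-34,0],
    [0,-0.2,-0.07,0,0,-40,0],
    [0,-0.24,-0.07,0,0,-45,0],
    [0,-0.24,-0.07,0,0,-45,0]
  ]
}}

```text
time: 13.25
ee_pos: [0.3948, 0.2112, 0.2664]
ee_rot: [-0.067, 3.135, 0.001]
ft_force: [1.2, 1.2, 0.1]
width: 1.001
finger_force: 0.0
```

```bash
python3 - <<'E'
from h import *
im,d,X=cam('top');save('t4',im);np.savez('t4',im=im,X=X)
print("box",circ(X,(.563,.391),.043,.0325))
print("b1",circ(X,(.5445,-.411),.169,.0165,win=.04),"b2",circ(X,(.4585,-.3115),.169,.0165,win=.04))
go(.459,-.312,.26)
E
```

```text
box [array([5.635e-01, 3.919e-01, 3.300e-02, 5.633e-01, 3.912e-01, 3.270e+02])]
b1 [array([ 5.452e-01, -4.133e-01,  1.710e-02,  5.450e-01, -4.111e-01,
        1.050e+02])] b2 [array([ 4.597e-01, -3.128e-01,  1.660e-02,  4.589e-01, -3.117e-01,
        1.000e+02])]
shift [-0.0413 -0.5268  0.0062] turn [ 0.12  0.47 -0.01] yaw -177.81 w 0.999 t 13.3
```

Call:
{"method": "step_arm", "body": {
  "commands": [
    [-0.003,-0.04,0,0.1,0.4,0,0],
    [-0.006,-0.08,0,0.1,0.4,0,0],
    [-0.009,-0.12,0,0.1,0.4,0,0],
    [-0.012,-0.16,0,0.1,0.4,0,0],
    [-0.016,-0.2,0,0.1,0.4,0,0],
    [-0.02,-0.24,0,0.1,0.4,0,0],
    [-0.024,-0.28,0,0.1,0.4,0,0],
    [-0.026,-0.32,0,0.1,0.4,0,0]
  ]
}}

```text
time: 13.97
ee_pos: [0.4393, -0.1066, 0.2659]
ee_rot: [-0.06, 3.139, -0.001]
ft_force: [1.1, 1.0, 0.8]
width: 0.998
finger_force: 0.0
```

Call:
{"method": "step_arm", "body": {
  "commands": [
    [-0.003,-0.04,0,0,0,0,0],
    [-0.006,-0.08,0,0,0,0,0],
    [-0.009,-0.12,0,0,0,0,0],
    [-0.012,-0.16,0,0,0,0,0],
    [-0.014,-0.2,0,0,0,0,0],
    [-0.015,-0.207,0,0,0,0,0],
    [-0.015,-0.207,0.02,0,0,0,0],
    [-0.015,-0.207,0.02,0,0,0,0]
  ]
}}

```text
time: 14.63
ee_pos: [0.4613, -0.3106, 0.2425]
ee_rot: [0.059, -3.138, -0.006]
ft_force: [-0.6, 0.6, 0.0]
width: 1.001
finger_force: 0.0
```

```bash
python3 -c "
from h import *
go(.459,-.312,.107)
im,d,X=cam('wrist');print(circ(X,(.459,-.312),.17,.03,win=.05))"
```

```text
shift [ 0.002  -0.0019  0.1355] turn [ 0.22 -0.16 -0.04] yaw -177.84 w 1.001 t 14.6
[array([ 4.594e-01, -3.123e-01,  1.650e-02,  4.585e-01, -3.123e-01,
        1.329e+03])]
```

Aligned to about 2 mm. I descend, grip the neck and lift.

Call:
{"method": "step_arm", "body": {
  "commands": [
    [0.002,-0.001,0.04,0.2,0,0,0],
    [0.002,-0.001,0.08,0.2,0,0,0],
    [0.002,-0.001,0.115,0.2,0,0,0],
    [0.002,-0.001,0.135,0.2,0,0,0],
    [0.002,-0.001,0.135,0.2,0,0,0],
    [0.002,-0.001,0.135,0.2,0,0,1],
    [0.002,-0.001,0.135,0.2,0,0,1],
    [0.002,-0.001,0.135,0.2,0,0,1]
  ],
  "force": 40
}}

```text
time: 15.35
ee_pos: [0.4604, -0.3122, 0.1126]
ee_rot: [-0.062, 3.138, -0.01]
ft_force: [0.4, -0.7, 0.1]
width: 0.794
finger_force: 0.0
```

Call:
{"method": "step_arm", "body": {
  "commands": [
    [0,0,0,0,0,0,1],
    [0,0,0,0,0,0,1],
    [0,0,0,0,0,0,1],
    [0,0,0,0,0,0,1],
    [0,0,-0.03,0,0,0,1],
    [0,0,-0.07,0,0,0,1],
    [0,0,-0.11,0,0,0,1],
    [0,0,-0.11,0,0,0,1]
  ]
}}

```text
time: 16.02
ee_pos: [0.4612, -0.3131, 0.2281]
ee_rot: [-0.062, 3.132, -0.02]
ft_force: [-0.1, 0.3, 0.7]
width: 0.188
finger_force: 0.0
```

```bash
python3 -c "
from h import *
print(bot.get_obs()['finger_force'],bot.get_obs()['ft_force'])
go(.682,.098,.216)"
```

```text
0.0 [-0.09930245  0.26116135  0.67623665]
shift [-0.2367  0.4022  0.0089] turn [-0.75  0.51  0.05] yaw -177.74 w 0.188 t 16.0
```

```bash
python3 -c "
from h import *
im,d,X=cam('wrist');print(circ(X,(.459,-.312),.17,.03,win=.08));save('w5',im)
go(.4592,-.3122,.107)"
```

```text
[array([ 4.597e-01, -3.123e-01,  1.650e-02,  4.584e-01, -3.123e-01,
        1.496e+03])]
shift [0.0019 0.0013 0.1173] turn [-0.54  0.32  0.05] yaw -177.75 w 0.149 t 16.1
```

View pics/w5.png

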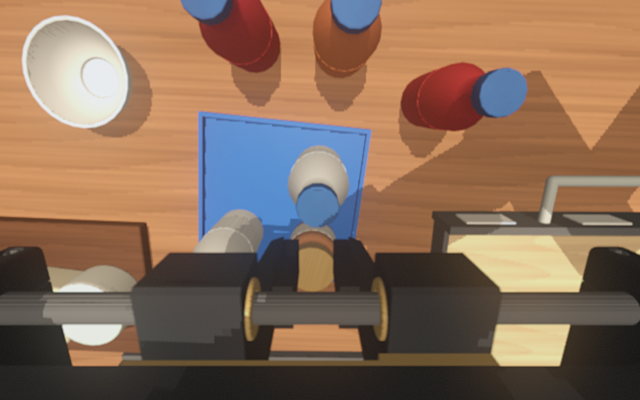

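The bottle is still upright, cap at (318,205); the lift simply began before the fingers had closed. I re-open and repeat with a longer close.

Call:
{"method": "step_arm", "body": {
  "commands": [
    [0,0,0,-0.5,0.3,0,0],
    [0,0,0,-0.5,0.3,0,0.2],
    [0,0,0,-0.5,0.3,0,0.2],
    [0,0,0,-0.5,0.3,0,0.2],
    [0,0,0,-0.5,0.3,0,0.2],
    [0,0,0,-0.5,0.3,0,0.2],
    [0,0,0,-0.5,0.3,0,0.2],
    [0,0,0,-0.5,0.3,0,0.2]
  ]
}}

```text
time: 16.73
ee_pos: [0.4594, -0.3113, 0.2203]
ee_rot: [0.061, -3.136, -0.009]
ft_force: [-0.1, -0.3, 0.5]
width: 0.727
finger_force: 0.0
```

Call:
{"method": "step_arm", "body": {
  "commands": [
    [0.001,0.001,0.04,0,0,0,0.2],
    [0.001,0.001,0.075,0,0,0,0.2],
    [0.001,0.001,0.1,0,0,0,0.2],
    [0.001,0.001,0.115,0,0,0,0.2],
    [0.001,0.001,0.115,0,0,0,1],
    [0.001,0.001,0.115,0,0,0,1],
    [0.001,0.001,0.115,0,0,0,1],
    [0.001,0.001,0.115,0,0,0,1]
  ]
}}

```text
time: 17.4
ee_pos: [0.4583, -0.3103, 0.1068]
ee_rot: [0.062, -3.138, -0.005]
ft_force: [0.4, -0.7, -0.4]
width: 0.527
finger_force: 0.0
```

Call:
{"method": "step_arm", "body": {
  "commands": [
    [0,0,0,0,0,0,1],
    [0,0,0,0,0,0,1],
    [0,0,0,0,0,0,1],
    [0,0,0,0,0,0,1],
    [0,0,0,0,0,0,1]
  ]
}}

```text
time: 17.82
ee_pos: [0.4582, -0.3101, 0.1063]
ee_rot: [0.062, -3.137, -0.006]
ft_force: [-0.1, 0.9, 7.2]
width: 0.361
finger_force: 39.1
```

Call:
{"method": "step_arm", "body": {
  "commands": [
    [0,0,-0.03,0,0,0,1],
    [0,0,-0.065,0,0,0,1],
    [0,0,-0.1,0,0,0,1],
    [0,0,-0.115,0,0,0,1],
    [-0.018,0.03,-0.115,0,0,0,1],
    [-0.036,0.06,-0.115,0,0,0,1],
    [-0.054,0.09,-0.115,0,0,0,1],
    [-0.072,0.12,-0.115,0,0,0,1]
  ]
}}

```text
time: 18.48
ee_pos: [0.5256, -0.186, 0.22]
ee_rot: [0.06, -3.134, -0.01]
ft_force: [0.4, -0.5, -3.5]
width: 0.358
finger_force: 39.5
```

Call:
{"method": "step_arm", "body": {
  "commands": [
    [-0.018,0.03,0,0,0,0,1],
    [-0.036,0.06,0,0,0,0,1],
    [-0.054,0.09,0,0,0,0,1],
    [-0.072,0.12,0,0,0,0,1],
    [-0.09,0.15,0,0,0,0,1],
    [-0.108,0.18,0,0,0,0,1],
    [-0.126,0.21,0,0,0,0,1],
    [-0.144,0.24,0,0,0,0,1]
  ]
}}

```text
time: 19.15
ee_pos: [0.6601, 0.0596, 0.2202]
ee_rot: [0.062, -3.133, -0.009]
ft_force: [-0.1, -0.8, -3.9]
width: 0.356
finger_force: 39.5
```

```bash
python3 -c "
from h import *
go(.682,.098,.216)"
```

```text
shift [-0.0234  0.0375  0.0043] turn [ 0.33 -0.43  0.05] yaw -177.75 w 0.356 t 19.1
```

Call:
{"method": "step_arm", "body": {
  "commands": [
    [-0.012,0.018,0,0.3,-0.3,0,1],
    [-0.022,0.036,0,0.3,-0.3,0,1],
    [-0.022,0.036,0.025,0.3,-0.3,0,1],
    [-0.022,0.036,0.05,0.3,-0.3,0,1],
    [-0.022,0.036,0.07,0.3,-0.3,0,1],
    [-0.022,0.036,0.076,0.3,-0.3,0,1],
    [-0.022,0.036,0.076,0.3,-0.3,0,1],
    [-0.022,0.036,0.076,0.3,-0.3,0,1]
  ]
}}

```text
time: 19.82
ee_pos: [0.6805, 0.095, 0.1459]
ee_rot: [-0.061, 3.141, 0.0]
ft_force: [0.8, 0.2, -3.1]
width: 0.354
finger_force: 39.6
```

```bash
python3 -c "
from h import *
go(.682,.098,.137)"
```

```text
shift [-0.0016  0.003   0.0089] turn [0.01 0.03 0.04] yaw -177.76 w 0.354 t 19.8
```

Call:
{"method": "step_arm", "body": {
  "commands": [
    [-0.001,0.002,0.005,0,0,0,1],
    [-0.001,0.002,0.008,0,0,0,1],
    [-0.001,0.002,0.008,0,0,0,1]
  ]
}}

```text
time: 20.07
ee_pos: [0.6813, 0.0972, 0.1376]
ee_rot: [-0.062, 3.14, 0.0]
ft_force: [-0.7, 0.2, -3.1]
width: 0.355
finger_force: 39.6
```

Call:
{"method": "step_arm", "body": {
  "commands": [
    [0,0,0.002,0,0,0,1],
    [0,0,0.002,0,0,0,1],
    [0,0,0.002,0,0,0,0.3],
    [0,0,0.002,0,0,0,0.3],
    [0,0,0.002,0,0,0,0.3],
    [0,0,0.002,0,0,0,0.3],
    [0,0,0.002,0,0,0,0.3],
    [0,0,0.002,0,0,0,0.3]
  ]
}}

```text
time: 20.73
ee_pos: [0.6812, 0.0971, 0.1353]
ee_rot: [-0.062, 3.141, 0.0]
ft_force: [-0.2, -0.3, 0.1]
width: 0.697
finger_force: 0.0
```

Call:
{"method": "step_arm", "body": {
  "commands": [
    [0,0,-0.03,0,0,0,0.3],
    [0,0,-0.07,0,0,0,0.3],
    [0,0,-0.11,0,0,0,0.3],
    [0.01,-0.04,-0.12,0,0,0,0.3],
    [0.02,-0.08,-0.12,0,0,0,0.3],
    [0.03,-0.12,-0.12,0,0,0,0.3],
    [0.04,-0.16,-0.12,0,0,0,0.3],
    [0.05,-0.2,-0.12,0,0,0,0.3]
  ]
}}

```text
time: 21.4
ee_pos: [0.6383, -0.1064, 0.2554]
ee_rot: [-0.062, 3.141, 0.0]
ft_force: [0.7, -1.3, 0.1]
width: 0.699
finger_force: 0.0
```

Call:
{"method": "step_arm", "body": {
  "commands": [
    [0.015,-0.038,0,0,0,0,0.2],
    [0.03,-0.076,0,0,0,0,0.2],
    [0.042,-0.114,0,0,0,0,0.2],
    [0.052,-0.152,0,0,0,0,0.2],
    [0.06,-0.19,0,0,0,0,0.2],
    [0.066,-0.228,0,0,0,0,0.2],
    [0.07,-0.266,0,0,0,0,0.2],
    [0.073,-0.3,0,0,0,0,0.2]
  ]
}}

```text
time: 22.07
ee_pos: [0.577, -0.4098, 0.2553]
ee_rot: [-0.06, 3.141, 0.0]
ft_force: [0.9, -0.6, 0.0]
width: 0.797
finger_force: 0.0
```

```bash
python3 - <<'E'
from h import *
im,d,X=cam('top');save('t5',im)
print("b2",circ(X,(.682,.098),.2,.0165,win=.06))
go(.545,-.412,.107)
im,d,X=cam('wrist');print(circ(X,(.545,-.412),.17,.03,win=.05))
E
```

```text
b2 [array([6.820e-01, 9.610e-02, 1.630e-02, 6.814e-01, 9.590e-02, 1.010e+02])]
shift [0.0302 0.0045 0.1467] turn [-0.04 -0.07 -0.29] yaw -178.09 w 0.802 t 22.1
[array([ 5.466e-01, -4.125e-01,  1.660e-02,  5.458e-01, -4.125e-01,
        1.290e+03])]
```

Call:
{"method": "step_arm", "body": {
  "commands": [
    [0.015,0,0,0,0,0,0.2],
    [0.029,0.001,0,0,0,0,0.2],
    [0.029,0.001,0.03,0,0,0,0.2],
    [0.029,0.001,0.03,0,0,0,0.2]
  ]
}}

```text
time: 22.5
ee_pos: [0.5476, -0.4058, 0.2212]
ee_rot: [0.061, -3.136, -0.009]
ft_force: [0.2, -0.1, -1.7]
width: 0.799
finger_force: 0.0
```

```bash
python3 - <<'E'
from h import *
go(.546,-.4125,.107)
E
```

```text
shift [ 0.0014 -0.0072  0.1142] turn [ 0.33 -0.25  0.04] yaw -177.76 w 0.799 t 22.5
```

Call:
{"method": "step_arm", "body": {
  "commands": [
    [0.002,-0.007,0.035,0.2,-0.2,0,0.2],
    [0.002,-0.007,0.07,0.2,-0.2,0,0.2],
    [0.002,-0.007,0.1,0.2,-0.2,0,0.2],
    [0.002,-0.007,0.114,0.2,-0.2,0,0.2],
    [0.002,-0.007,0.114,0.2,-0.2,0,1],
    [0.002,-0.007,0.114,0.2,-0.2,0,1],
    [0.002,-0.007,0.114,0.2,-0.2,0,1],
    [0.002,-0.007,0.114,0.2,-0.2,0,1]
  ]
}}

```text
time: 23.17
ee_pos: [0.5479, -0.4149, 0.1133]
ee_rot: [-0.062, 3.135, -0.009]
ft_force: [0.4, -1.1, 0.2]
width: 0.522
finger_force: 0.0
```

Call:
{"method": "step_arm", "body": {
  "commands": [
    [0,0,0,0,0,0,1],
    [0,0,0,0,0,0,1],
    [0,0,0,0,0,0,1],
    [0,0,0,0,0,0,1],
    [0,0,0,0,0,0,1],
    [0,0,0,0,0,0,1]
  ]
}}

```text
time: 23.67
ee_pos: [0.5474, -0.4138, 0.1121]
ee_rot: [-0.062, 3.137, -0.004]
ft_force: [-0.3, 4.7, 6.0]
width: 0.343
finger_force: 40.1
```

Call:
{"method": "step_arm", "body": {
  "commands": [
    [0,0,-0.03,0,0,0,1],
    [0,0,-0.065,0,0,0,1],
    [0,0,-0.1,0,0,0,1],
    [0,0,-0.115,0,0,0,1],
    [-0.013,0.03,-0.115,0,0,0,1],
    [-0.026,0.06,-0.115,0,0,0,1],
    [-0.039,0.09,-0.115,0,0,0,1],
    [-0.052,0.12,-0.115,0,0,0,1]
  ]
}}

```text
time: 24.33
ee_pos: [0.5939, -0.2911, 0.2252]
ee_rot: [-0.06, 3.139, -0.004]
ft_force: [0.7, 0.1, -3.8]
width: 0.343
finger_force: 39.2
```

Call:
{"method": "step_arm", "body": {
  "commands": [
    [-0.013,0.03,0,0,0,0,1],
    [-0.026,0.06,0,0,0,0,1],
    [-0.039,0.09,0,0,0,0,1],
    [-0.052,0.12,0,0,0,0,1],
    [-0.065,0.15,0,0,0,0,1],
    [-0.078,0.18,0,0,0,0,1],
    [-0.091,0.21,0,0,0,0,1],
    [-0.1,0.236,0,0,0,0,1]
  ]
}}

```text
time: 25.0
ee_pos: [0.6851, -0.0505, 0.2246]
ee_rot: [-0.063, 3.139, -0.004]
ft_force: [-0.3, -0.5, -4.1]
width: 0.34
finger_force: 39.1
```

Call:
{"method": "step_arm", "body": {
  "commands": [
    [0,0,0.025,0,0,0,1],
    [0,0,0.05,0,0,0,1],
    [0,0,0.065,0,0,0,1],
    [0,0,0.072,0,0,0,1],
    [0,0,0.072,0,0,0,1],
    [0,0,0.072,0,0,0,1]
  ]
}}

```text
time: 25.5
ee_pos: [0.6851, -0.053, 0.154]
ee_rot: [-0.061, 3.137, -0.005]
ft_force: [0.2, 0.4, -3.3]
width: 0.339
finger_force: 39.0
```

```bash
python3 -c "
from h import *
go(.688,-.052,.143)"
```

```text
shift [-0.0029  0.001   0.011 ] turn [-0.2   0.23  0.03] yaw -177.77 w 0.339 t 25.5
```

Call:
{"method": "step_arm", "body": {
  "commands": [
    [-0.002,0.001,0.005,0,0,0,1],
    [-0.002,0.001,0.009,0,0,0,1],
    [-0.002,0.001,0.011,0,0,0,1],
    [-0.002,0.001,0.011,0,0,0,1]
  ]
}}

```text
time: 25.83
ee_pos: [0.6871, -0.0518, 0.1432]
ee_rot: [-0.061, 3.136, -0.006]
ft_force: [0.2, -0.8, -1.5]
width: 0.343
finger_force: 39.2
```

Call:
{"method": "step_arm", "body": {
  "commands": [
    [0,0,0.001,0,0,0,1],
    [0,0,0.001,0,0,0,1],
    [0,0,0.001,0,0,0,0.3],
    [0,0,0.001,0,0,0,0.3],
    [0,0,0.001,0,0,0,0.3],
    [0,0,0.001,0,0,0,0.3],
    [0,0,0.001,0,0,0,0.3],
    [0,0,0.001,0,0,0,0.3]
  ]
}}

```text
time: 26.5
ee_pos: [0.6869, -0.0517, 0.1414]
ee_rot: [-0.061, 3.137, -0.005]
ft_force: [0.5, 0.2, 0.3]
width: 0.701
finger_force: 0.0
```

Call:
{"method": "step_arm", "body": {
  "commands": [
    [0,0,-0.03,0,0,0,0.3],
    [0,0,-0.07,0,0,0,0.3],
    [0,0,-0.11,0,0,0,0.3],
    [0.02,0.035,-0.12,0,0,-5,0.2],
    [0.04,0.07,-0.12,0,0,-12,0],
    [0.07,0.1,-0.12,0,0,-19,0],
    [0.1,0.125,-0.12,0,0,-26,0],
    [0.13,0.15,-0.12,0,0,-33,0]
  ],
  "force": 8
}}

```text
time: 27.17
ee_pos: [0.5489, 0.0947, 0.2605]
ee_rot: [-0.96, 2.988, -0.006]
ft_force: [0.0, 0.1, 0.6]
width: 1.0
finger_force: 0.0
```

```bash
cat >> h.py <<'E'
def survey(name):
    im,d,X=cam('top');save(name,im);np.savez(name,im=im,X=X)
    print("bottles",circ(X,(.685,.023),.2,.0165,win=.12))
    print("tray",circ(X,(.51,.353),.0475,.03,dz=.008,win=.13))
    print("front",circ(X,(.567,.0185),.079,.03,dz=.006,win=.16))
E
python3 - <<'E'
from h import *
survey('t6'); go(.5547,.2965,.15,221)
E
```

```text
bottles [array([ 6.843e-01, -5.230e-02,  1.640e-02,  6.840e-01, -5.220e-02,
        1.040e+02]), array([6.819e-01, 9.600e-02, 1.610e-02, 6.812e-01, 9.580e-02, 1.040e+02])]
tray [array([5.642e-01, 3.919e-01, 3.300e-02, 5.636e-01, 3.916e-01, 2.920e+02]), array([5.550e-01, 2.967e-01, 2.980e-02, 5.544e-01, 2.962e-01, 2.660e+02]), array([4.677e-01, 4.011e-01, 3.010e-02, 4.670e-01, 3.999e-01, 2.710e+02]), array([4.584e-01, 3.083e-01, 3.010e-02, 4.583e-01, 3.068e-01, 2.680e+02])]
front []
shift [-0.1257  0.1535  0.1109] turn [-0.12  0.01 -4.75] yaw -143.75 w 1.0 t 27.2
```

View pics/t6.png

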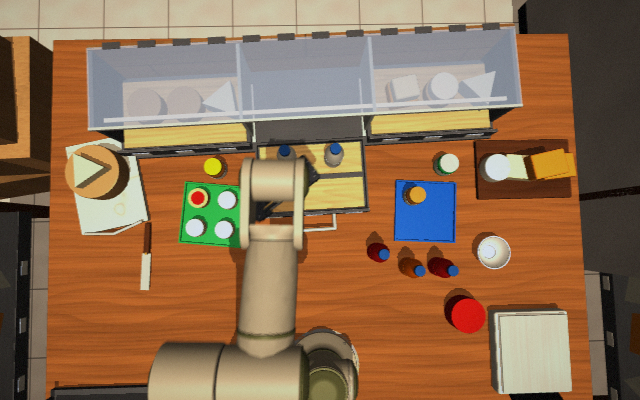

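Both bottles stand in a row on the rear board, caps at (284,152) and (337,150), and the box is on the green tray at (199,197). Cheeses are next.

Call:
{"method": "step_arm", "body": {
  "commands": [
    [-0.025,0.03,0,0,0,-2,0],
    [-0.05,0.06,0,0,0,-4.7,0],
    [-0.075,0.092,0.01,0,0,-4.7,0],
    [-0.1,0.123,0.03,0,0,-4.7,0],
    [-0.125,0.153,0.06,0,0,-4.7,0],
    [-0.125,0.153,0.1,0,0,-4.7,0],
    [-0.125,0.153,0.14,0,0,-4.7,0],
    [-0.125,0.153,0.14,0,0,-4.7,0]
  ]
}}

```text
time: 27.88
ee_pos: [0.5616, 0.29, 0.1127]
ee_rot: [1.071, -2.942, 0.005]
ft_force: [-0.6, -0.8, -0.5]
width: 0.996
finger_force: 0.0
```

```bash
python3 - <<'E'
from h import *
im,d,X=cam('wrist');print(circ(X,(.5547,.2965),.048,.03,dz=.006,win=.045));  go(.5547,.2965,.0,221)
E
```

```text
[array([5.551e-01, 2.990e-01, 3.010e-02, 5.542e-01, 2.975e-01, 4.406e+03])]
shift [0.0013 0.0107 0.1162] turn [-0.08 -0.4  -1.03] yaw -140.03 w 0.999 t 27.9
```

Call:
{"method": "step_arm", "body": {
  "commands": [
    [0.001,0.009,0.03,0,-0.3,-1,0],
    [0.001,0.009,0.06,0,-0.3,-1,0],
    [0.001,0.009,0.06,0,-0.3,-1,0],
    [0.001,0.009,0.06,0,-0.3,-1,0]
  ]
}}

```text
time: 28.27
ee_pos: [0.5596, 0.2959, 0.062]
ee_rot: [-1.095, 2.936, -0.004]
ft_force: [0.0, 0.4, 1.0]
width: 1.0
finger_force: 0.0
```

```bash
python3 - <<'E'
from h import *
go(.555,.297,.0,221)
E
```

```text
shift [0.0032 0.0042 0.0619] turn [-0.31  0.4  -0.1 ] yaw -139.1 w 1.0 t 28.3
```

Call:
{"method": "step_arm", "body": {
  "commands": [
    [0.002,0.003,0.03,0,0,0,0],
    [0.002,0.003,0.05,0,0,0,0],
    [0.002,0.003,0.061,0,0,0,0],
    [0.002,0.003,0.061,0,0,0,0],
    [0.002,0.003,0.061,0,0,0,1],
    [0.002,0.003,0.061,0,0,0,1],
    [0.002,0.003,0.061,0,0,0,1],
    [0.002,0.003,0.061,0,0,0,1]
  ],
  "force": 8
}}

```text
time: 28.93
ee_pos: [0.5563, 0.2973, 0.0003]
ee_rot: [-1.095, 2.934, -0.004]
ft_force: [-2.8, 2.0, 1.7]
width: 0.717
finger_force: 1.0
```

Call:
{"method": "step_arm", "body": {
  "commands": [
    [0,0,0,0,0,0,1],
    [0,0,0,0,0,0,1],
    [0,0,0,0,0,0,1]
  ]
}}

```text
time: 29.18
ee_pos: [0.5561, 0.2974, 0.0001]
ee_rot: [-1.096, 2.935, -0.004]
ft_force: [-1.9, -0.0, 6.7]
width: 0.676
finger_force: 8.0
```

Call:
{"method": "step_arm", "body": {
  "commands": [
    [0,0,-0.02,0,0,0,1],
    [0,0,-0.05,0,0,0,1],
    [0,0,-0.09,0,0,0,1],
    [0,0,-0.12,0,0,0,1],
    [0.02,-0.025,-0.13,0,0,6,1],
    [0.043,-0.054,-0.13,0,0,12,1],
    [0.067,-0.084,-0.13,0,0,19,1],
    [0.09,-0.112,-0.13,0,0,26,1]
  ]
}}

```text
time: 29.85
ee_pos: [0.5597, 0.1519, 0.1292]
ee_rot: [-0.399, 3.108, -0.002]
ft_force: [1.3, -1.0, -1.1]
width: 0.676
finger_force: 8.0
```

```bash
python3 - <<'E'
from h import *
go(.571,-.0815,.13); print(bot.get_obs()['finger_force'])
E
```

```text
shift [ 0.0481 -0.2287 -0.0007] turn [-0.07  0.45 12.44] yaw -165.35 w 0.676 t 29.9
7.990425894968212
```

Call:
{"method": "step_arm", "body": {
  "commands": [
    [0.007,-0.033,0,0,0.2,2,1],
    [0.014,-0.066,0,0,0.4,4,1],
    [0.021,-0.1,0,0,0.4,7,1],
    [0.028,-0.133,0,0,0.4,10,1],
    [0.035,-0.167,0,0,0.4,12.4,1],
    [0.042,-0.2,0,0,0.4,12.4,1],
    [0.048,-0.229,0,0,0.4,12.4,1],
    [0.048,-0.229,0,0,0.4,12.4,1]
  ]
}}

```text
time: 30.52
ee_pos: [0.573, -0.085, 0.1289]
ee_rot: [-0.062, 3.14, -0.004]
ft_force: [0.5, -0.6, -1.0]
width: 0.675
finger_force: 8.0
```

Call:
{"method": "step_arm", "body": {
  "commands": [
    [0,0,0.03,0,0,0,1],
    [0,0,0.06,0,0,0,1],
    [0,0,0.08,0,0,0,1],
    [0,0,0.08,0,0,0,1]
  ]
}}

```text
time: 30.85
ee_pos: [0.5706, -0.0791, 0.0452]
ee_rot: [0.07, -3.134, -0.003]
ft_force: [-0.9, 0.4, -1.9]
width: 0.677
finger_force: 8.0
```

```bash
python3 - <<'E'
from h import *
go(.571,-.0815,.031)
E
```

```text
shift [-0.0004 -0.0025  0.0142] turn [ 0.12 -0.37  0.35] yaw -177.45 w 0.677 t 30.9
```

Call:
{"method": "step_arm", "body": {
  "commands": [
    [0,-0.002,0.007,0,-0.2,0.3,1],
    [0,-0.002,0.013,0,-0.2,0.3,1],
    [0,-0.002,0.016,0,-0.2,0.3,1],
    [0,-0.002,0.016,0,-0.2,0.3,1]
  ]
}}

```text
time: 31.18
ee_pos: [0.5731, -0.0821, 0.0333]
ee_rot: [-0.062, 3.136, -0.001]
ft_force: [-0.1, -0.5, -0.9]
width: 0.682
finger_force: 8.0
```

Call:
{"method": "step_arm", "body": {
  "commands": [
    [0,0,0,0,0,0,0.15],
    [0,0,0,0,0,0,0.15],
    [0,0,0,0,0,0,0.15],
    [0,0,-0.02,0,0,0,0.15],
    [0,0,-0.05,0,0,0,0.15],
    [0,0,-0.09,0,0,0,0.1],
    [0.01,0.04,-0.1,0,0,0,0],
    [0.02,0.08,-0.1,0,0,0,0]
  ]
}}

```text
time: 31.85
ee_pos: [0.5511, -0.004, 0.1365]
ee_rot: [-0.056, 3.129, -0.004]
ft_force: [0.3, 0.9, -0.5]
width: 0.996
finger_force: 0.0
```

Call:
{"method": "step_arm", "body": {
  "commands": [
    [0.01,0.04,0,0,0,0,0],
    [0.025,0.075,0,0,0,0,0],
    [0.04,0.11,0,0,0,0,0],
    [0.055,0.145,0,0,0,0,0],
    [0.07,0.18,0,0,0,0,0],
    [0.08,0.22,0,0,0,0,0],
    [0.09,0.26,0,0,0,0,0],
    [0.09,0.29,0,0,0,0,0]
  ]
}}

```text
time: 32.52
ee_pos: [0.4461, 0.2856, 0.1329]
ee_rot: [-0.064, 3.136, -0.0]
ft_force: [0.4, -1.0, 0.1]
width: 0.999
finger_force: 0.0
```

```bash
python3 - <<'E'
from h import *
survey('t7'); go(.4588,.3075,.0)
im,d,X=cam('wrist');print(circ(X,(.4588,.3075),.048,.03,dz=.006,win=.045))
E
```

```text
bottles [array([ 6.848e-01, -5.250e-02,  1.680e-02,  6.841e-01, -5.200e-02,
        1.040e+02]), array([6.816e-01, 9.580e-02, 1.620e-02, 6.812e-01, 9.590e-02, 1.030e+02])]
tray [array([5.647e-01, 3.918e-01, 3.330e-02, 5.639e-01, 3.917e-01, 2.870e+02])]
front [array([ 5.728e-01, -8.310e-02,  2.960e-02,  5.723e-01, -8.250e-02,
        2.590e+02])]
shift [-0.0122  0.0176  0.1331] turn [0.09 0.33 0.26] yaw -177.54 w 0.999 t 32.6
[array([4.558e-01, 2.934e-01, 3.000e-02, 4.539e-01, 2.931e-01, 3.718e+03])]
```

Call:
{"method": "step_arm", "body": {
  "commands": [
    [0.02,0.01,-0.04,0,0,0,0],
    [0.02,0.01,-0.04,0,0,0,0],
    [0.02,0.01,-0.04,0,0,0,0]
  ]
}}

```text
time: 32.87
ee_pos: [0.428, 0.2924, 0.1742]
ee_rot: [-0.063, 3.132, 0.001]
ft_force: [0.3, -0.1, 0.3]
width: 1.003
finger_force: 0.0
```

```bash
python3 - <<'E'
from h import *
im,d,X=cam('wrist');save('w6',im);print(circ(X,(.463,.345),.048,.03,dz=.006,win=.13)); go(.4588,.3075,.0)
E
```

```text
[array([4.557e-01, 2.935e-01, 2.990e-02, 4.539e-01, 2.932e-01, 2.695e+03]), array([4.674e-01, 4.025e-01, 2.970e-02, 4.600e-01, 4.015e-01, 2.049e+03]), array([5.395e-01, 3.856e-01, 1.330e-02, 5.363e-01, 3.867e-01, 1.230e+02]), array([5.818e-01, 3.830e-01, 1.550e-02, 5.843e-01, 3.809e-01, 1.090e+02])]
shift [-0.0304  0.0145  0.173 ] turn [-0.02  0.36  0.04] yaw -177.76 w 0.995 t 32.9
```

View pics/w6.png

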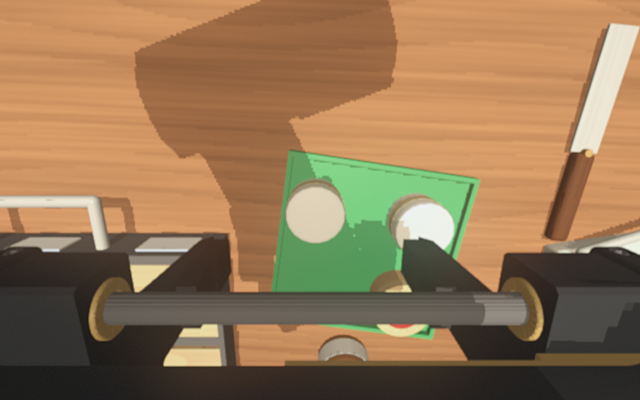

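Cheese 3 was knocked about 15 mm aside to (0.4557, 0.2935), seen at (315,212) in the wrist picture. I grasp it there, with the tips kept above the tray lip.

```bash
python3 - <<'E'
from h import *
go(.4555,.2935,.003)
E
```

```text
shift [-0.0265  0.0006  0.17  ] turn [-0.02  0.36  0.04] yaw -177.76 w 0.995 t 32.9
```

Call:
{"method": "step_arm", "body": {
  "commands": [
    [-0.027,0.0,0.04,0,0.3,0,0],
    [-0.027,0.0,0.08,0,0.3,0,0],
    [-0.027,0.0,0.11,0,0.3,0,0],
    [-0.027,0.0,0.11,0,0.3,0,0],
    [-0.027,0.0,0.11,0,0.3,0,0]
  ]
}}

```text
time: 33.33
ee_pos: [0.4547, 0.2922, 0.0611]
ee_rot: [0.06, -3.136, 0.004]
ft_force: [-0.1, -0.2, 1.3]
width: 1.0
finger_force: 0.0
```

```bash
python3 - <<'E'
from h import *
go(.4555,.2935,.003)
E
```

```text
shift [-0.0011  0.0014  0.0581] turn [-0.12 -0.28 -0.02] yaw -177.82 w 1.0 t 33.3
```

Call:
{"method": "step_arm", "body": {
  "commands": [
    [-0.001,0.001,0.025,0,-0.2,0,0],
    [-0.001,0.001,0.045,0,-0.2,0,0],
    [-0.001,0.001,0.057,0,-0.2,0,0],
    [-0.001,0.001,0.057,0,-0.2,0,0],
    [-0.001,0.001,0.057,0,-0.2,0,1],
    [-0.001,0.001,0.057,0,-0.2,0,1],
    [-0.001,0.001,0.057,0,-0.2,0,1],
    [-0.001,0.001,0.057,0,-0.2,0,1]
  ],
  "force": 8
}}

```text
time: 34.0
ee_pos: [0.4566, 0.2944, 0.0065]
ee_rot: [-0.061, 3.136, -0.0]
ft_force: [-0.0, -0.5, 0.5]
width: 0.721
finger_force: 0.0
```

Call:
{"method": "step_arm", "body": {
  "commands": [
    [0,0,0,0,0,0,1],
    [0,0,0,0,0,0,1],
    [0,0,0,0,0,0,1]
  ]
}}

```text
time: 34.25
ee_pos: [0.4565, 0.2943, 0.0063]
ee_rot: [-0.062, 3.137, -0.001]
ft_force: [-0.3, -1.3, 8.5]
width: 0.68
finger_force: 8.0
```

Call:
{"method": "step_arm", "body": {
  "commands": [
    [0,0,-0.02,0,0,0,1],
    [0,0,-0.05,0,0,0,1],
    [0,0,-0.09,0,0,0,1],
    [0,0,-0.11,0,0,0,1],
    [-0.012,-0.033,-0.115,0,0,0,1],
    [-0.024,-0.066,-0.115,0,0,0,1],
    [-0.036,-0.1,-0.115,0,0,0,1],
    [-0.048,-0.134,-0.115,0,0,0,1]
  ]
}}

```text
time: 34.92
ee_pos: [0.5091, 0.161, 0.1209]
ee_rot: [-0.063, 3.138, -0.001]
ft_force: [-0.1, 0.4, -1.5]
width: 0.679
finger_force: 8.0
```

Call:
{"method": "step_arm", "body": {
  "commands": [
    [-0.012,-0.033,0,0,0,0,1],
    [-0.024,-0.066,0,0,0,0,1],
    [-0.036,-0.1,0,0,0,0,1],
    [-0.048,-0.132,0,0,0,0,1],
    [-0.053,-0.147,0,0,0,0,1],
    [-0.053,-0.147,0.03,0,0,0,1],
    [-0.053,-0.147,0.065,0,0,0,1],
    [-0.053,-0.147,0.065,0,0,0,1]
  ]
}}

```text
time: 35.58
ee_pos: [0.5645, 0.018, 0.0506]
ee_rot: [0.06, -3.133, -0.002]
ft_force: [-2.0, -0.0, -0.9]
width: 0.675
finger_force: 8.0
```

```bash
python3 - <<'E'
from h import *
go(.5686,.017,.0373); print(bot.get_obs()['finger_force'])
E
```

```text
shift [-0.0042 -0.0012  0.0133] turn [ 0.09 -0.43  0.01] yaw -177.79 w 0.675 t 35.6
7.999908844940364
```

Call:
{"method": "step_arm", "body": {
  "commands": [
    [-0.003,-0.001,0.006,0,-0.2,0,1],
    [-0.003,-0.001,0.01,0,-0.2,0,1],
    [-0.003,-0.001,0.014,0,-0.2,0,1],
    [-0.003,-0.001,0.014,0,-0.2,0,1]
  ]
}}

```text
time: 35.92
ee_pos: [0.5711, 0.0168, 0.0424]
ee_rot: [-0.062, 3.134, -0.001]
ft_force: [-0.2, 0.3, -1.5]
width: 0.68
finger_force: 8.0
```

Call:
{"method": "step_arm", "body": {
  "commands": [
    [0,0,0,0,0,0,0.15],
    [0,0,0,0,0,0,0.15],
    [0,0,0,0,0,0,0.15],
    [0,0,-0.02,0,0,0,0.15],
    [0,0,-0.05,0,0,0,0.15],
    [0,0,-0.09,0,0,0,0.1],
    [0.01,0.04,-0.11,0,0,0,0],
    [0.02,0.08,-0.13,0,0,0,0]
  ]
}}

```text
time: 36.58
ee_pos: [0.5496, 0.0882, 0.1704]
ee_rot: [-0.056, 3.132, -0.001]
ft_force: [0.4, 0.3, 0.0]
width: 0.995
finger_force: 0.0
```

Call:
{"method": "step_arm", "body": {
  "commands": [
    [0.01,0.04,0,0,0,0,0],
    [0.025,0.075,0,0,0,0,0],
    [0.04,0.11,0,0,0,0,0],
    [0.055,0.145,0,0,0,0,0],
    [0.07,0.18,0,0,0,0,0],
    [0.08,0.22,0,0,0,0,0],
    [0.09,0.26,0,0,0,0,0],
    [0.1,0.28,0,0,0,0,0]
  ]
}}

```text
time: 37.25
ee_pos: [0.4369, 0.368, 0.1676]
ee_rot: [-0.065, 3.134, 0.001]
ft_force: [0.1, -0.3, -0.7]
width: 1.006
finger_force: 0.0
```

Call:
{"method": "step_arm", "body": {
  "commands": [
    [0,0,0,0,0,0,0],
    [0,0,0,0,0,0,0]
  ]
}}

```text
time: 37.42
ee_pos: [0.4377, 0.3651, 0.1674]
ee_rot: [-0.065, 3.134, -0.001]
ft_force: [0.9, -1.0, 0.6]
width: 1.002
finger_force: 0.0
```

```bash
python3 - <<'E'
from h import *
survey('t8')
im,d,X=cam('wrist');print(circ(X,(.467,.4),.048,.03,dz=.006,win=.07)); go(.467,.401,.003)
E
```

```text
bottles [array([ 6.839e-01, -5.220e-02,  1.650e-02,  6.838e-01, -5.210e-02,
        1.050e+02]), array([6.817e-01, 9.580e-02, 1.600e-02, 6.812e-01, 9.590e-02, 1.030e+02])]
tray [array([5.639e-01, 3.919e-01, 3.310e-02, 5.633e-01, 3.921e-01, 2.860e+02]), array([4.835e-01, 3.999e-01, 2.330e-02, 4.822e-01, 3.988e-01, 9.800e+01])]
front [array([5.699e-01, 1.580e-02, 2.990e-02, 5.704e-01, 1.580e-02, 2.640e+02]), array([ 5.726e-01, -8.280e-02,  2.950e-02,  5.725e-01, -8.250e-02,
        2.600e+02])]
[array([4.676e-01, 4.029e-01, 2.990e-02, 4.658e-01, 4.024e-01, 2.804e+03]), array([5.354e-01, 3.953e-01, 1.320e-02, 5.344e-01, 3.947e-01, 8.500e+01])]
shift [-0.0287  0.0364  0.1645] turn [-0.06  0.37  0.01] yaw -177.79 w 0.994 t 37.5
```

Call:
{"method": "step_arm", "body": {
  "commands": [
    [-0.015,0.02,0,0,0.3,0,0],
    [-0.029,0.037,0.03,0,0.3,0,0],
    [-0.029,0.037,0.07,0,0.3,0,0],
    [-0.029,0.037,0.105,0,0.3,0,0],
    [-0.029,0.037,0.105,0,0.3,0,0],
    [-0.029,0.037,0.105,0,0.3,0,0]
  ]
}}

```text
time: 38.02
ee_pos: [0.4668, 0.4011, 0.0619]
ee_rot: [0.059, -3.14, 0.004]
ft_force: [0.2, 1.0, 0.3]
width: 1.003
finger_force: 0.0
```

```bash
python3 - <<'E'
from h import *
go(.4673,.402,.003)
E
```

```text
shift [-0.0007  0.001   0.0589] turn [-0.13 -0.09 -0.06] yaw -177.86 w 1.003 t 38.0
```

Call:
{"method": "step_arm", "body": {
  "commands": [
    [-0.001,0.001,0.025,0,0,0,0],
    [-0.001,0.001,0.045,0,0,0,0],
    [-0.001,0.001,0.057,0,0,0,0],
    [-0.001,0.001,0.057,0,0,0,0],
    [-0.001,0.001,0.057,0,0,0,1],
    [-0.001,0.001,0.057,0,0,0,1],
    [-0.001,0.001,0.057,0,0,0,1],
    [-0.001,0.001,0.057,0,0,0,1]
  ],
  "force": 8
}}

```text
time: 38.68
ee_pos: [0.468, 0.4038, 0.0068]
ee_rot: [-0.061, 3.138, 0.001]
ft_force: [0.1, -0.2, -0.7]
width: 0.718
finger_force: 0.0
```

Call:
{"method": "step_arm", "body": {
  "commands": [
    [0,0,0,0,0,0,1],
    [0,0,0,0,0,0,1],
    [0,0,0,0,0,0,1]
  ]
}}

```text
time: 38.93
ee_pos: [0.4678, 0.4037, 0.0064]
ee_rot: [-0.062, 3.139, -0.0]
ft_force: [0.5, -1.2, 6.3]
width: 0.68
finger_force: 8.0
```

Call:
{"method": "step_arm", "body": {
  "commands": [
    [0,0,-0.02,0,0,0,1],
    [0,0,-0.05,0,0,0,1],
    [0,0,-0.09,0,0,0,1],
    [0,0,-0.11,0,0,0,1],
    [-0.01,-0.033,-0.115,0,0,0,1],
    [-0.02,-0.066,-0.115,0,0,0,1],
    [-0.03,-0.1,-0.115,0,0,0,1],
    [-0.04,-0.134,-0.115,0,0,0,1]
  ]
}}

```text
time: 39.6
ee_pos: [0.5125, 0.2699, 0.1206]
ee_rot: [-0.063, 3.14, -0.001]
ft_force: [0.8, 0.1, -2.2]
width: 0.679
finger_force: 8.0
```

Call:
{"method": "step_arm", "body": {
  "commands": [
    [-0.01,-0.033,0,0,0,0,1],
    [-0.02,-0.066,0,0,0,0,1],
    [-0.03,-0.1,0,0,0,0,1],
    [-0.04,-0.132,0,0,0,0,1],
    [-0.047,-0.158,0,0,0,0,1],
    [-0.047,-0.158,0.03,0,0,0,1],
    [-0.047,-0.158,0.065,0,0,0,1],
    [-0.047,-0.158,0.065,0,0,0,1]
  ]
}}

```text
time: 40.27
ee_pos: [0.5626, 0.1145, 0.0504]
ee_rot: [0.059, -3.132, 0.001]
ft_force: [-1.6, -0.1, -1.0]
width: 0.676
finger_force: 8.0
```

```bash
python3 - <<'E'
from h import *
go(.5664,.1155,.0373); print(bot.get_obs()['finger_force'])
E
```

```text
shift [-0.004   0.0008  0.0131] turn [-0.02 -0.54 -0.03] yaw -177.83 w 0.676 t 40.3
7.999953045509756
```

Call:
{"method": "step_arm", "body": {
  "commands": [
    [-0.002,0.001,0.006,0,-0.2,0,1],
    [-0.002,0.001,0.012,0,-0.2,0,1],
    [-0.002,0.001,0.017,0,-0.2,0,1],
    [-0.002,0.001,0.017,0,-0.2,0,1]
  ]
}}

```text
time: 40.6
ee_pos: [0.5678, 0.1166, 0.0388]
ee_rot: [-0.062, 3.136, -0.001]
ft_force: [0.5, 0.7, -0.6]
width: 0.679
finger_force: 8.0
```

Call:
{"method": "step_arm", "body": {
  "commands": [
    [0,0,0,0,0,0,0.15],
    [0,0,0,0,0,0,0.15],
    [0,0,0,0,0,0,0.15],
    [0,0,-0.02,0,0,0,0.15],
    [0,0,-0.05,0,0,0,0.15],
    [0,0,-0.09,0,0,0,0.15],
    [0.035,0,-0.11,0,0,0,1],
    [0.07,0,-0.11,0,0,0,1]
  ]
}}

```text
time: 41.27
ee_pos: [0.4992, 0.1134, 0.1527]
ee_rot: [-0.061, 3.127, -0.002]
ft_force: [-0.4, 0.0, 0.4]
width: 0.723
finger_force: 0.0
```

Call:
{"method": "step_arm", "body": {
  "commands": [
    [0.036,0,0,0,0,0,1],
    [0.072,-0.01,0,0,0,0,1],
    [0.108,-0.03,0,0,0,0,1],
    [0.12,-0.06,0,0,0,0,1],
    [0.12,-0.097,0,0,0,0,1],
    [0.12,-0.097,0,0,0,0,1],
    [0.12,-0.097,0,0,0,0,1]
  ],
  "force": 30
}}

```text
time: 41.85
ee_pos: [0.3814, 0.0106, 0.1484]
ee_rot: [-0.055, 3.135, -0.002]
ft_force: [-0.1, 0.0, 0.0]
width: 0.193
finger_force: 0.0
```

```bash
python3 - <<'E'
from h import *
survey('t9'); go(.479,.015,.012)
E
```

```text
bottles [array([ 6.843e-01, -5.190e-02,  1.670e-02,  6.839e-01, -5.210e-02,
        1.050e+02]), array([6.817e-01, 9.590e-02, 1.610e-02, 6.813e-01, 9.580e-02, 1.030e+02])]
tray [array([5.639e-01, 3.915e-01, 3.370e-02, 5.635e-01, 3.924e-01, 2.950e+02])]
front [array([5.703e-01, 1.600e-02, 2.980e-02, 5.700e-01, 1.570e-02, 2.680e+02]), array([ 5.724e-01, -8.310e-02,  2.970e-02,  5.724e-01, -8.260e-02,
        2.610e+02]), array([5.672e-01, 1.161e-01, 2.970e-02, 5.668e-01, 1.154e-01, 2.660e+02])]
shift [-0.0971 -0.0002  0.1367] turn [-0.05  0.3  -0.06] yaw -177.86 w 0.15 t 41.9
```

View pics/t9.png

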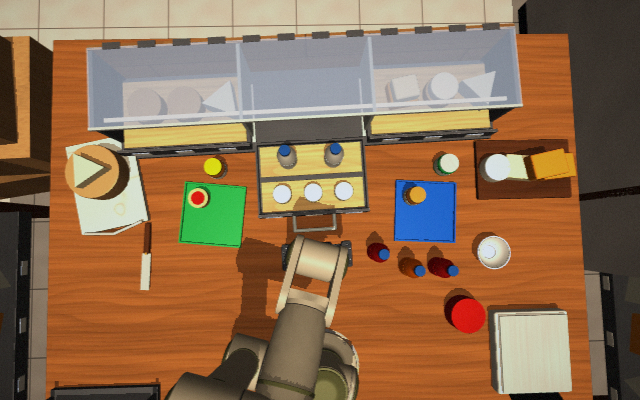

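Everything is in its row: bottles at (285,153) and (334,152), cheeses at (282,193), (313,191) and (344,189). Now I insert the fingers and push gently.

Call:
{"method": "step_arm", "body": {
  "commands": [
    [-0.04,0,0.02,0,0.2,0,1],
    [-0.08,0,0.04,0,0.2,0,1],
    [-0.098,0,0.04,0,0.2,0,1],
    [-0.098,0,0.04,0,0.2,0,1],
    [-0.098,0,0.04,0,0.2,0,1]
  ]
}}

```text
time: 42.32
ee_pos: [0.4796, 0.0173, 0.1076]
ee_rot: [0.066, -3.14, 0.001]
ft_force: [0.0, -0.5, 0.1]
width: 0.0
finger_force: 0.0
```

```bash
python3 - <<'E'
from h import *
go(.480,.015,.013)
E
```

```text
shift [-0.0004 -0.0023  0.0946] turn [-0.02 -0.02  0.2 ] yaw -177.6 w 0.0 t 42.3
```

Call:
{"method": "step_arm", "body": {
  "commands": [
    [0,-0.002,0.03,0,0,0.2,1],
    [0,-0.002,0.06,0,0,0.2,1],
    [0,-0.002,0.08,0,0,0.2,1],
    [0,-0.002,0.094,0,0,0.2,1],
    [0,-0.002,0.094,0,0,0.2,1]
  ]
}}

```text
time: 42.73
ee_pos: [0.4773, 0.0149, 0.0127]
ee_rot: [0.058, -3.137, -0.001]
ft_force: [-0.1, -0.7, -0.6]
width: 0.006
finger_force: 0.0
```

Call:
{"method": "step_arm", "body": {
  "commands": [
    [-0.003,0,0,0,0,0,1],
    [-0.006,0,0,0,0,0,1],
    [-0.01,0,0,0,0,0,1],
    [-0.014,0,0,0,0,0,1],
    [-0.019,0,0,0,0,0,1],
    [-0.024,0,0,0,0,0,1],
    [-0.03,0,0,0,0,0,1],
    [-0.036,0,0,0,0,0,1]
  ]
}}

```text
time: 43.4
ee_pos: [0.516, 0.015, 0.0144]
ee_rot: [-0.056, 3.14, -0.001]
ft_force: [-2.8, 0.3, 2.3]
width: 0.007
finger_force: 1.5
```

Call:
{"method": "step_arm", "body": {
  "commands": [
    [-0.006,0,0,0,0,0,1],
    [-0.012,0,0,0,0,0,1],
    [-0.018,0,0,0,0,0,1],
    [-0.024,0,0,0,0,0,1],
    [-0.03,0,0,0,0,0,1],
    [-0.036,0,0,0,0,0,1],
    [-0.042,0,0,0,0,0,1],
    [-0.048,0,0,0,0,0,1]
  ]
}}

```text
time: 44.07
ee_pos: [0.5639, 0.0168, 0.0143]
ee_rot: [-0.056, 3.14, -0.001]
ft_force: [-3.6, 1.5, 1.7]
width: 0.005
finger_force: 1.5
```

```bash
python3 - <<'E'
from h import *
o=bot.get_obs(); im,d,X=cam('top')
k=o["ee_pos"]-[.4805,.015,0]
print("bottles",circ(X,(.685+k[0],.023),.2,.0165,win=.12)); print("front",circ(X,(.57+k[0],.02),.079,.03,dz=.006,win=.16)); go(.7,.022,.013)
E
```

```text
bottles [array([ 7.591e-01, -4.930e-02,  1.610e-02,  7.582e-01, -4.930e-02,
        1.030e+02]), array([7.563e-01, 9.850e-02, 1.630e-02, 7.544e-01, 9.850e-02, 9.300e+01])]
front [array([ 6.483e-01, -8.020e-02,  3.010e-02,  6.474e-01, -7.960e-02,
        2.550e+02]), array([6.429e-01, 1.185e-01, 2.980e-02, 6.417e-01, 1.179e-01, 2.600e+02]), array([6.463e-01, 1.870e-02, 2.870e-02, 6.547e-01, 1.690e-02, 1.550e+02])]
shift [-0.1349  0.0006  0.0018] turn [-0.06  0.15 -0.16] yaw -177.96 w 0.004 t 44.1
```

Call:
{"method": "step_arm", "body": {
  "commands": [
    [-0.006,0,0,0,0,0,1],
    [-0.012,0,0,0,0,0,1],
    [-0.018,0,0,0,0,0,1],
    [-0.024,0,0,0,0,0,1],
    [-0.03,0,0,0,0,0,1],
    [-0.036,0,0,0,0,0,1],
    [-0.042,0,0,0,0,0,1],
    [-0.048,0,0,0,0,0,1]
  ]
}}

```text
time: 44.78
ee_pos: [0.6118, 0.0184, 0.0142]
ee_rot: [-0.056, 3.141, -0.001]
ft_force: [-3.3, -0.2, -0.4]
width: 0.007
finger_force: 1.5
```

Call:
{"method": "step_arm", "body": {
  "commands": [
    [-0.006,0,0,0,0,0,1],
    [-0.012,0,0,0,0,0,1],
    [-0.018,0,0,0,0,0,1],
    [-0.024,0,0,0,0,0,1],
    [-0.03,0,0,0,0,0,1],
    [-0.036,0,0,0,0,0,1],
    [-0.042,0,0,0,0,0,1],
    [-0.048,0,0,0,0,0,1]
  ]
}}

```text
time: 45.45
ee_pos: [0.6598, 0.0202, 0.0143]
ee_rot: [-0.056, 3.14, -0.001]
ft_force: [-3.7, 1.9, -1.6]
width: 0.004
finger_force: 1.5
```

Call:
{"method": "step_arm", "body": {
  "commands": [
    [-0.006,0,0,0,0,0,1],
    [-0.012,0,0,0,0,0,1],
    [-0.018,0,0,0,0,0,1],
    [-0.024,0,0,0,0,0,1],
    [-0.03,0,0,0,0,0,1],
    [-0.036,0,0,0,0,0,1],
    [-0.04,0,0,0,0,0,1],
    [-0.044,0,0,0,0,0,1]
  ]
}}

```text
time: 46.12
ee_pos: [0.7039, 0.0216, 0.0147]
ee_rot: [-0.056, 3.14, -0.002]
ft_force: [-3.1, 1.5, -0.7]
width: 0.006
finger_force: 1.5
```

Now slow, until the stop shows in the force.

Call:
{"method": "step_arm", "body": {
  "commands": [
    [-0.003,0,0,0,0,0,1],
    [-0.006,0,0,0,0,0,1],
    [-0.009,0,0,0,0,0,1],
    [-0.012,0,0,0,0,0,1],
    [-0.015,0,0,0,0,0,1]
  ]
}}

```text
time: 46.53
ee_pos: [0.7186, 0.0221, 0.0147]
ee_rot: [-0.056, 3.14, -0.001]
ft_force: [-2.7, 0.4, 0.5]
width: 0.005
finger_force: 1.4
```

Call:
{"method": "step_arm", "body": {
  "commands": [
    [-0.002,0,0,0,0,0,1],
    [-0.004,0,0,0,0,0,1]
  ]
}}

```text
time: 46.7
ee_pos: [0.7226, 0.0222, 0.0147]
ee_rot: [-0.056, 3.14, -0.002]
ft_force: [-1.7, -0.3, 1.9]
width: 0.005
finger_force: 1.4
```

Call:
{"method": "step_arm", "body": {
  "commands": [
    [-0.002,0,0,0,0,0,1],
    [-0.004,0,0,0,0,0,1]
  ]
}}

```text
time: 46.87
ee_pos: [0.7231, 0.0223, 0.0147]
ee_rot: [0.056, -3.133, 0.002]
ft_force: [-31.8, -2.4, 15.2]
width: 0.003
finger_force: 15.6
```

Call:
{"method": "step_arm", "body": {
  "commands": [
    [-0.002,0,0,0,0,0,1],
    [-0.003,0,0,0,0,0,1]
  ]
}}

```text
time: 47.03
ee_pos: [0.7228, 0.0223, 0.0148]
ee_rot: [0.056, -3.124, 0.002]
ft_force: [-44.8, -4.0, 21.6]
width: 0.002
finger_force: 22.4
```

The stop shows at ee x = 0.723. I back off, lift and check.

Call:
{"method": "step_arm", "body": {
  "commands": [
    [0.01,0,0,0,0,0,1],
    [0.018,0,0,0,0,0,1],
    [0.018,0,0,0,0,0,1],
    [0.018,0,-0.03,0,0,0,1],
    [0.018,0,-0.065,0,0,0,1],
    [0.04,0,-0.08,0,0,0,1],
    [0.08,0,-0.08,0,0,0,1],
    [0.12,0,-0.1,0,0,0,1]
  ]
}}

```text
time: 47.7
ee_pos: [0.6105, 0.0185, 0.1112]
ee_rot: [0.056, -3.14, 0.001]
ft_force: [-1.2, -0.0, 0.2]
width: 0.005
finger_force: 0.0
```

Call:
{"method": "step_arm", "body": {
  "commands": [
    [0.04,0,0,0,0,0,1],
    [0.08,0,0,0,0,0,1],
    [0.12,0,-0.03,0,0,0,1],
    [0.16,0,-0.05,0,0,0,1],
    [0.2,0,-0.05,0,0,0,1],
    [0.2,0,-0.05,0,0,0,1]
  ]
}}

```text
time: 48.2
ee_pos: [0.4084, 0.0118, 0.1642]
ee_rot: [-0.056, 3.139, -0.002]
ft_force: [1.0, 0.8, -0.3]
width: 0.007
finger_force: 0.0
```

```bash
python3 - <<'E'
from h import *
im,d,X=cam('top')
def rail(ylo,yhi):
    s=X[(np.abs(X[...,2]-.068)<.005)&(X[...,1]>ylo)&(X[...,1]<yhi)&(X[...,0]>.62)&(X[...,0]<.77)]
    l=cv2.fitLine(s[:,:2].astype(np.float32),cv2.DIST_HUBER,0,.01,.01).ravel(); return len(s),np.round(l,3)
print(rail(-.13,.17),rail(-.5,-.18),rail(.22,.5))
s=X[(np.abs(X[...,2]-.052)<.007)&(np.abs(X[...,1]-.02)<.05)&(X[...,0]<.7)&(X[...,0]>.66)]; print("bar",len(s),np.median(s,0))
a=cv2.resize(im[90:250,170:480],None,fx=2.5,fy=2.5,interpolation=cv2.INTER_CUBIC)
save('f1',a)
print(bot.get_obs()['time'],bot.get_obs()['ee_pos'])
E
```

```text
(291, array([ 0.04 , -0.999,  0.739,  0.021], dtype=float32)) (557, array([ 0.436,  0.9  ,  0.695, -0.378], dtype=float32)) (361, array([ 0.028, -1.   ,  0.725,  0.356], dtype=float32))
bar 111 [0.68484186 0.01964546 0.05224869]
48.25 [0.4095766  0.01154079 0.16412322]
```

View pics/f1.png

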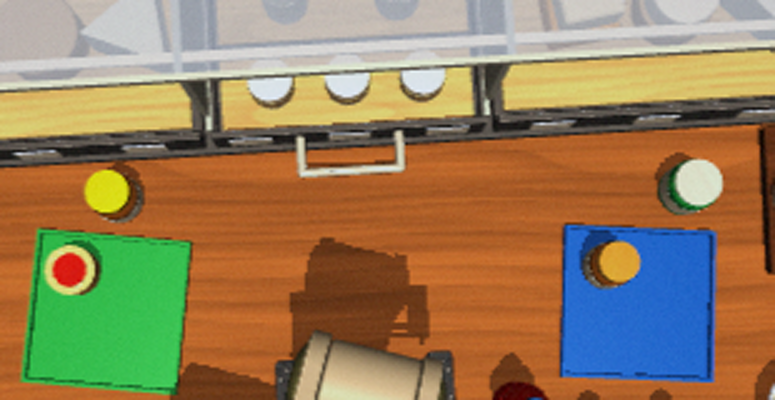

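The rail is flush with its neighbours and the travel is 0.235 m. The bottles stand under the glass at (285,8) and (398,8), the three cheeses are in their row, and the jars and tin are where they stood. I hand in.

```bash
python3 -c "
from station import bot
print(bot.sign_off())"
```

```text
the job is handed in; nothing more can be done
None
```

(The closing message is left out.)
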